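# Snug down a pressure vessel's threaded collar with a turning bar

## Robot

A 6-joint arm with a two-finger parallel gripper is mounted at the origin on the work surface. World frame = base frame: x ahead of the robot, y to its left, z up, the work surface at z = 0. Lengths are in m, angles in rad, forces in N, time in s.
With the tool pointing down it reaches from about 0.35 to 0.85 m from the base axis. Payload 8.1 kg.
Tool frame: the origin (TCP) lies between the finger pads; the fingertips stand 14 mm ahead of it and the grasp point (between the pads) lies 5 mm behind it; z points along the fingers, y is the direction in which the jaws open and shut (so a half turn about z gives the same grasp; the last joint's range is limited). The gripper opens to 93 mm and grips with 3 to 60 N. Pads are 15 mm wide; open, the fingers measure 128 mm over their backs; the gripper's body (75 mm by 188 mm) begins 65 mm behind the grasp point.
Start: joints at [1.048, 0.13, 1.488, -0, 1.523, -0.085], TCP at [0.254, 0.543, 0.233] pointing down, gripper open.
Joint ranges: [-2.96, 2.96], [-0.89, 2.26], [0.02, 2.5], [-1.34, 4.48], [0, 2.73], [-2.66, 2.66]. Speed limits (rad/s): [2.39, 2.39, 2.79, 3.14, 3.14, 3.14].

## Interface

Orientations are given as a rotation vector (axis times angle).
In Python, from plant import robot gives the robot as it stands.
- The arm moves only by the tool step_arm, never from a script. Its argument "targets" is a list of rows, each an object of numbers: "tx", "ty", "tz": the shift along the tool's x, y, z in mm; "ax", "ay", "az": the turn, a rotation vector about the tool's x, y, z in rad; "grip": the closure in counts, from 0 (fully open) to 255 (shut). In form: [{"tx": .., "ty": .., "tz": .., "ax": .., "ay": .., "az": .., "grip": ..}, ...]. A call has 1 to 20 rows; each row shifts and turns the commanded pose from where the row before left it, along the tool's axes as they then stand; what a row does not reach is not made up. A row lasts 1/10 s, in which the tool goes at most 50 mm and 8.59 degrees, less where a joint would pass 70% of its speed; a pose out of reach is approached as far as the arm can. A call with a gripper value outside its range is refused whole. The fingers move at their own pace and stop on an object; "squeeze" is the grip in N (left out, the last holds). Time passes only in rows, so rows that do not move let the fingers close. It gives the time, the measured TCP pose, the force and the opening at its end, in the units of the state.
- robot.read_state(): the state, without advancing time (a new reading comes with each control period).
- robot.read_camera(name): name is "side" or "top"; returns a dict with "frame" (480x640x3 uint8, blue, green, red), "fx", "fy", "cx", "cy" (pixels), "R" (3x3) and "t" (3): a world point X has camera coordinates R X + t. Camera axes: x right, y down, z forward; pixel columns grow to the right and rows downward; lengths in m; the calibration is good to about 2 mm. A picture is of the moment at which its call begins. There is no depth.
- robot.close_job(): hands the job in, once; it reports no verdict.
The state is a dict: "t": time; "q": joint angles; "dq": joint speeds; "joint_torque": joint torques, N m; "tool_pos": TCP position; "orientation": TCP orientation; "force": force on the tool from outside, world axes, zero at the start; "wrist_torque": the same for the moment, N m; "opening": finger opening in m.
Only numpy, scipy, OpenCV 4.12 (cv2) and the standard library are available. Lean on these libraries where they do the work, as an engineer would, in place of code of your own. Each camera call takes 0.05 s, during which the arm holds its last target.

## Task

Close the pressure vessel: take the red-handled bar from its blue holder, stand it in the collar's sockets and use it to turn the collar clockwise, moving it to another socket whenever a tube is in the way, until the collar sits snugly on the white seal. Feel for the point where it tightens and stop there, without crushing the seal or forcing the bar against the tubes; turn the collar only with the bar. Then put the bar back upright, fully down in its holder, let go of it and leave everything else undisturbed.

Things in the scene. Friction and masses are not known exactly. Their poses are not given: they have to be found in the camera images.
- vessel_axis (a point): Pressure vessel: fixed steel fixture on a round grey foot 250 mm wide and 12 mm thick. This point is on its vertical centre line, on top of its dark head (80 mm wide, top 114 mm above the bench). Level x and y axes, z up. A dial and a valve beside two of its tubes are at most 116 mm high.
- tube_mid (a point): Three level tubes, 10 mm thick, run out from the vessel's head over the collar, 107 mm above the bench, 36 to 112 mm from the centre line, then down to the foot. From above they lie at 0, 112 and 248 degrees counter-clockwise from +x of vessel_axis; a bar in the collar cannot pass them. The widest gap, 136 degrees, is on the -x side. This point is on the 0 degree tube, 75 mm out.
- collar: Threaded collar: bright eight-sided steel ring under the tubes, 136 mm across, 24 mm thick; origin on the vessel's centre line in its lower face; z up, x towards socket 0. Turning it clockwise seen from above screws it down, 2.5 mm per radian; free turning takes 1 to 3 N at a socket. It starts loose, 115 to 167 degrees of turning above the seal, and stays where it is left.
- seal: White plastic seal ring lying loose on the vessel's flange under the collar: 116 mm outside, 80 mm inside, 8 mm thick; origin in the centre of its underside; seen only from the side. The collar presses it with a pressure ring set in its lower face, standing out 0 to 1.6 mm (not measured). Once that bears, the resistance rises steeply within a few degrees: an extra 5 to 8 N at the socket is snug, over 11 N extra is too much.
- socket0 (a point): Mouth of socket 0 of the collar: centre of the hole, level with the collar's upper face. Eight square sockets, 14 mm wide, 18 mm deep, blind, open upward in that face, 45 degrees apart on a circle of 55 mm radius about the centre line, numbered counter-clockwise seen from above. The axes are those of the collar.
- socket1 (a point): Mouth of socket 1 of the collar, 45 degrees counter-clockwise from socket 0; same shape.
- socket2 (a point): Mouth of socket 2 of the collar, 90 degrees counter-clockwise from socket 0; same shape.
- socket3 (a point): Mouth of socket 3 of the collar, 135 degrees counter-clockwise from socket 0; same shape.
- socket4 (a point): Mouth of socket 4 of the collar, 180 degrees counter-clockwise from socket 0; same shape.
- socket5 (a point): Mouth of socket 5 of the collar, 225 degrees counter-clockwise from socket 0; same shape.
- socket6 (a point): Mouth of socket 6 of the collar, 270 degrees counter-clockwise from socket 0; same shape.
- socket7 (a point): Mouth of socket 7 of the collar, 315 degrees counter-clockwise from socket 0; same shape.
- bar_grip (a point): Turning bar, upright in its holder: a round steel pin 12 mm thick and 46 mm long with a chamfered foot, above it a round red grip 17 mm thick and 56 mm long; 102 mm overall, 100 to 160 g. This point is on its axis, in the middle of the red grip, 74 mm above the foot; z along the bar towards the red end.
- bar_foot (a point): Centre of the bar's foot (lower end of the steel pin).
- holder_hole0 (a point): Holder of the bar: fixed blue block 70 x 70 mm, 35 mm tall, with one upright round hole 14 mm wide and 25 mm deep in the middle of its top. This point is the centre of the hole's mouth, z up.
- beaker: Bystander: glass beaker, 68 mm wide, 90 mm tall. Not part of the job.
- flask: Bystander: white bottle with blue cap, 60 mm wide, 130 mm tall. Not part of the job.
- jar: Bystander: amber jar with black cap, 56 mm wide, 65 mm tall. Not part of the job.
- spatula: Bystander: wooden-handled spatula lying flat, 220 mm long. Not part of the job.
- rule: Bystander: flat steel rule, 150 x 25 x 5 mm. Not part of the job.
- crucible: Bystander: small white lidded crucible, 52 mm wide, 44 mm tall. Not part of the job.
- clip_case: Bystander: grey plastic case, 90 x 60 x 30 mm. Not part of the job.
Not all that is in view belongs to the job. What is meant by the part that bears bar_grip is not green or purple, and is the smaller of those in its own colour.

How it is judged:
On the way, in this order (a step that is already met when the one before it is completed fails the run):
1. the bar stands in one of the collar's sockets, at least 8 mm deep (horizontal distance between bar_foot and vessel_axis below 0.063 m and z of bar_foot in the frame of collar between -0.005 and 0.016 m), for 0.1 s.
2. the collar bears on the seal with more than 3 N (contact force between collar and seal above 3 N), for 0.2 s.
At the end, for the whole second after the job is handed in: The collar still presses on the seal with more than 3 N, and the bar stands upright and at rest in its holder, its foot at least 18 mm below the hole's mouth and within 6 mm of its centre line (contact force between collar and seal above 3 N and horizontal distance between bar_foot and holder_hole0 below 0.006 m and z of bar_foot in the frame of holder_hole0 below -0.018 m and angle between bar_foot's own z axis and vertical below 0.2 rad and linear speed of bar below 0.02 m/s); the robot touches nothing.
It fails at once if the seal is crushed: the collar presses on it with more than 35 N (contact force between collar and seal above 35 N).
It fails at once if the bar is forced against the vessel's head or tubes with more than 20 N (contact force between bar and vessel above 20 N).
It fails at once if the gripper's fingers push the collar (more than 2 N) (contact force between the fingers and collar above 2 N).
It fails at once if a bystander (beaker, bottle, jar, spatula, rule, crucible or case) is moved by more than 20 mm (distance of any of beaker, flask, jar, spatula, rule, crucible, clip_case from where it was at the start of the episode above 0.02 m).
It also fails if it takes over 72 s, if anything falls off the work surface, if the arm or the gripper's body presses on something with over 40 N, if the wrist force passes 120 N, or if a joint passes its speed limit or range.

## Working session

There is one attempt and no reset: what is moved stays moved. The work goes in short steps, Python scripts to look and compute and a tool call to move; the robot and the scene stay as the last step left them, time stands still between calls to the robot, and variables do not carry over. Pictures are saved under pics/ and viewed, and the job is handed in when it is done.

Besides the shell and the picture viewer there is one more tool, called as name(argument=value, ...), one argument or row to a line, values as JSON. step_arm: Moves the arm, as the interface text tells. Its arguments: {"type":"object","properties":{"targets":{"type":"array"},"squeeze":{"type":"number"}},"required":["targets"]}

```bash
ls; mkdir -p pics; python3 - <<'E'
from plant import robot
import cv2,json
import numpy as np
for n in("top","side"):
    c=robot.read_camera(n); cv2.imwrite(f"pics/{n}0.png",c["frame"])
    print(n,c["fx"],c["fy"],c["cx"],c["cy"],np.round(c["R"],4).tolist(),np.round(c["t"],4).tolist())
s=robot.read_state();print(s)
E
```

```text
pics
top 538.0062013082436 538.0062013082436 328.4680102126086 243.36537813159865 [[0.0136, -0.9995, -0.0291], [-0.9967, -0.0112, -0.08], [0.0796, 0.0301, -0.9964]] [0.0203, 0.5072, 0.9806]
side 465.8729708858752 465.8729708858752 313.837773294658 241.52228176942108 [[0.9992, -0.0382, -0.0095], [-0.0275, -0.5064, -0.8619], [0.0281, 0.8615, -0.5071]] [-0.4899, 0.1112, 0.9023]
{'t': 0.1, 'q': array([ 1.04759245e+00,  1.31074382e-01,  1.48916881e+00,  4.42952253e-05,
        1.52299881e+00, -8.53837292e-02]), 'dq': array([ 0.00093741, -0.0011357 , -0.00335163,  0.00169934, -0.00106545,
        0.00118095]), 'joint_torque': array([ 6.38261135e-04, -5.61340177e+01, -4.93097270e+01,  7.69765559e-02,
        2.90962838e-02, -5.55309066e-05]), 'tool_pos': array([0.25409146, 0.54300324, 0.23169992]), 'orientation': array([-6.82133206e-01, -3.06609242e+00,  2.45052153e-03]), 'force': array([-0.0713398 , -0.9184598 ,  0.48459922]), 'wrist_torque': array([-0.0003928 , -0.01402525,  0.03001937]), 'opening': 0.09273724090210496}
```

View pics/top0.png

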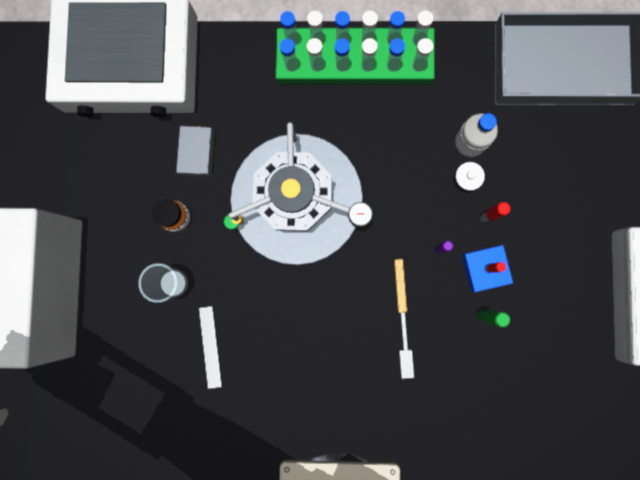

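View pics/side0.png

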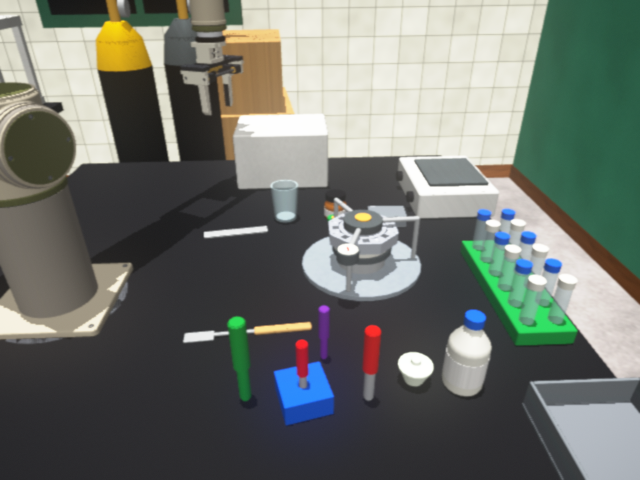

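Candidates for the bar: the short red one in the blue holder (top 500,267; side 302,358), the taller red one standing alone (top 503,209; side 372,350), green (top 503,320; side 240,350) and purple (top 448,246; side 324,330). By the description it is the smaller red one, in the blue holder. I'll check this in a close crop.

```bash
cat > h.py <<'E'
import numpy as np, cv2
from plant import robot
def ray(c,u,v):
    d=np.array([(u-c["cx"])/c["fx"],(v-c["cy"])/c["fy"],1.]); R=np.array(c["R"]);t=np.array(c["t"])
    return -R.T@t, R.T@d
def onz(c,u,v,z):
    o,d=ray(c,u,v); return o+d*(z-o[2])/d[2]
def proj(c,X):
    p=np.array(c["R"])@np.asarray(X)+np.array(c["t"]); return np.array([c["fx"]*p[0]/p[2]+c["cx"],c["fy"]*p[1]/p[2]+c["cy"]])
def tri(c1,p1,c2,p2):
    o1,d1=ray(c1,*p1);o2,d2=ray(c2,*p2)
    s=np.linalg.lstsq(np.c_[d1,-d2],o2-o1,rcond=None)[0]
    a=o1+d1*s[0];b=o2+d2*s[1]; return (a+b)/2,np.linalg.norm(a-b)
def blobs(m,amin=20):
    n,l,s,ce=cv2.connectedComponentsWithStats(m.astype(np.uint8)); return [(s[i],ce[i]) for i in range(1,n) if s[i][4]>=amin]
def crop(f,x,y,w,h,k): return cv2.resize(f[y:y+h,x:x+w],None,fx=k,fy=k,interpolation=cv2.INTER_CUBIC)
E
python3 - <<'E'
from h import *
T=robot.read_camera("top");S=robot.read_camera("side")
cv2.imwrite("pics/c1.png",crop(T["frame"],220,120,150,150,4))
a=crop(T["frame"],430,190,110,150,3);b=crop(S["frame"],220,300,160,130,3)
cv2.imwrite("pics/c2.png",np.hstack([a,cv2.copyMakeBorder(b,0,450-390,0,0,0)]))
cv2.imwrite("pics/c3.png",crop(S["frame"],295,190,135,110,5))
for n,c in(("T",T),("S",S)):
    h=cv2.cvtColor(c["frame"],cv2.COLOR_BGR2HSV)
    red=((h[...,0]<8)|(h[...,0]>172))&(h[...,1]>170)&(h[...,2]>90)
    blue=(h[...,0]>100)&(h[...,0]<125)&(h[...,1]>170)&(h[...,2]>90)
    yel=(h[...,0]>18)&(h[...,0]<35)&(h[...,1]>150)&(h[...,2]>90)
    for k,m in(("red",red),("blue",blue),("yel",yel)):
        for s,ce in blobs(m,40): print(n,k,s,ce.round(1))
E
```

```text
T red [496 202  15  14 165] [503.  208.4]
T red [495 263  10   8  69] [499.4 266.6]
T blue [281  12  14  15 169] [287.2  19.1]
T blue [335  12  15  15 170] [342.   19.1]
T blue [390  12  15  15 171] [397.  19.]
T blue [280  38  15  17 194] [286.9  46.1]
T blue [335  38  14  17 196] [341.6  46. ]
T blue [390  38  15  17 202] [396.8  45.9]
T blue [479 113  18  18 237] [487.6 121.3]
T blue [ 464  245   49   48 1453] [487.1 268.4]
S red [363 325  18  49 696] [371.2 348.7]
S red [295 339  13  38 384] [301.7 356.3]
S blue [479 210  11  10  77] [484.2 214. ]
S blue [503 210  11   9  79] [508.1 213.8]
S blue [496 232  13  12 125] [501.8 237.8]
S blue [522 232  13  11 116] [528.1 237.1]
S blue [546 259  15  13 157] [552.6 265.2]
S blue [517 260  15  14 173] [523.5 266.2]
S blue [465 309  21  21 351] [474.6 318.8]
S blue [ 274  361   60   65 2619] [303.7 394.4]
S yel [  96    0   55   72 2411] [119.7  45. ]
S yel [176   0  12  18 164] [181.5   8.2]
```

View pics/c1.png

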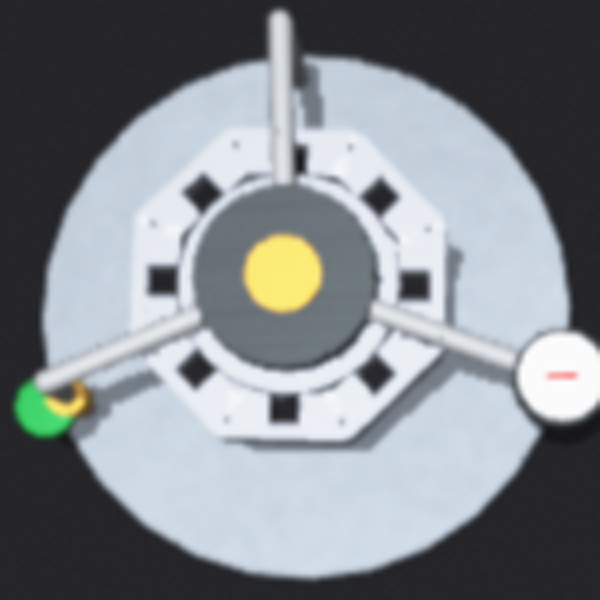

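View pics/c2.png

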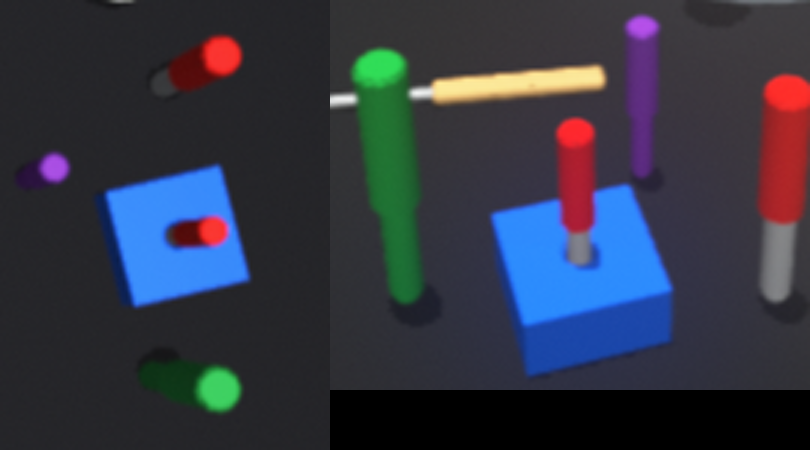

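View pics/c3.png

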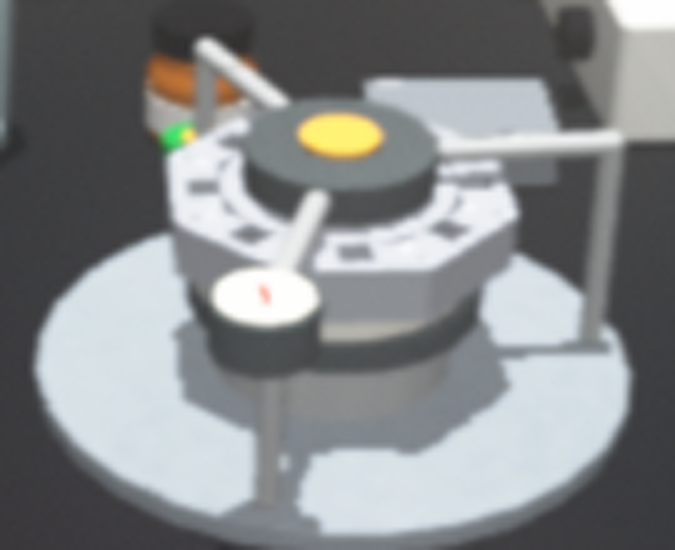

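The crop confirms it: the small red bar stands in the blue holder (its top at pixel 499,267). The other red bar is larger and stands alone. Next I'll measure the geometry.

```bash
python3 - <<'E'
from h import *
from scipy.spatial.transform import Rotation as Ro
T=robot.read_camera("top");S=robot.read_camera("side")
f=lambda a:np.round(a,4)
# bar tops in both
print("bar top at z.112",f(onz(T,499.9,266.6,.112)))
print("side tops: ours");
def b(c,crop0,k,u,v): return (crop0[0]+u/k,crop0[1]+v/k)
bt=lambda u,v:b(0,(430,190),3,u,v)
bs=lambda u,v:b(0,(220,300),3,u-330,v)
for n,p,q in(("ours",bt(213,231),bs(576,133)),("red2",bt(222,55),bs(788,93)),("green",bt(219,388),bs(381,68)),("purple",bt(54,167),bs(642,27))):
    print(n,*map(f,tri(T,p,S,q)))
# holder from blue top corners (crop: (106,192),(220,166),(249,280),(135,306))
C=[onz(T,*bt(*p),.035) for p in((106,192),(220,166),(249,280),(135,306))]
print("holder",f(np.mean(C,0)),[round(np.linalg.norm(C[i]-C[i-1]),4) for i in range(4)])
ct=lambda u,v:(220+u/4,120+v/4); cs=lambda u,v:(295+u/5,190+v/5)
print("head yellow tri",*map(f,tri(T,ct(283,273),S,cs(340,135))),"z.114",f(onz(T,*ct(283,273),.114)),f(onz(S,*cs(340,135),.114)))
h=cv2.cvtColor(T["frame"],cv2.COLOR_BGR2GRAY)
# foot disc from contour fit
hs=T["frame"].astype(int)
m=(hs.max(2)>130).astype(np.uint8);n,l,s,c=cv2.connectedComponentsWithStats(m);i=l[250,300];cc,_=cv2.findContours((l==i).astype(np.uint8),0,1)
P=np.array([onz(T,*p[0],.012)[:2] for p in max(cc,key=len)])
# robust circle
for _ in range(6):
    A=np.c_[2*P,np.ones(len(P))];x=np.linalg.lstsq(A,(P**2).sum(1),rcond=None)[0];r=np.sqrt(x[2]+x[0]**2+x[1]**2);e=abs(np.hypot(*(P-x[:2]).T)-r);P=P[e<max(.0015,np.percentile(e,85))]
print("foot circle",f(x[:2]),r,len(P))
# sockets
soc=[(283,409),(163,281),(414,285),(202,195),(380,195),(196,370),(376,374)]
for z in(.075,.08,.085,.09):
    Q=np.array([onz(T,*ct(*p),z)[:2] for p in soc])
    A=np.c_[2*Q,np.ones(7)];y=np.linalg.lstsq(A,(Q**2).sum(1),rcond=None)[0];r=np.sqrt(y[2]+y[0]**2+y[1]**2)
    d=Q-y[:2]; print(z,f(y[:2]),round(r,4),np.round(np.degrees(np.arctan2(d[:,1],d[:,0]))%360,1))
# tri sockets: side (355,252) is which? 
for p in ((163,281),(414,285)): print(p)
for q in((355,252),(252,234),(450,229),(204,187)):
  print(q,[f(onz(S,*cs(*q),z))[:2].tolist() for z in(.08,.085)])
# tubes
for e in((280,15),(40,385),(520,365)): 
  X=onz(T,*ct(*e),.107);Y=onz(T,*ct(283,273),.114); d=X-Y;print("tube",f(X),np.degrees(np.arctan2(d[1],d[0]))%360,np.hypot(*d[:2]))
s=robot.read_state();print(f(Ro.from_rotvec(s["orientation"]).as_matrix()))
E
```

```text
bar top at z.112 [ 0.4639 -0.263   0.112 ]
side tops: ours
ours [ 0.4643 -0.2658  0.1085] 0.0017
red2 [ 0.5599 -0.2661  0.1284] 0.0005
green [ 0.3791 -0.2578  0.1434] 0.0013
purple [ 0.4994 -0.1795  0.0989] 0.0009
holder [ 0.4632 -0.2657  0.035 ] [np.float64(0.0706), np.float64(0.0706), np.float64(0.0706), np.float64(0.0702)]
head yellow tri [0.5933 0.0892 0.1148] 0.001 z.114 [0.5929 0.0893 0.114 ] [0.594  0.0908 0.114 ]
foot circle [0.5928 0.0898] 0.1237192774100556 324
0.075 [0.5954 0.0907] 0.0562 [178.5  89.4 269.8  45.  315.1 134.  224.5]
0.08 [0.5945 0.0902] 0.0559 [178.5  89.4 269.8  45.  315.1 134.  224.5]
0.085 [0.5936 0.0897] 0.0556 [178.5  89.4 269.8  45.  315.1 134.  224.5]
0.09 [0.5928 0.0892] 0.0553 [178.5  89.4 269.8  45.  315.1 134.  224.5]
(163, 281)
(414, 285)
(355, 252) [[0.5969, 0.0553], [0.5955, 0.0468]]
(252, 234) [[0.5575, 0.0718], [0.5565, 0.0632]]
(450, 229) [[0.6376, 0.0715], [0.6358, 0.0629]]
(204, 187) [[0.5412, 0.1122], [0.5405, 0.1031]]
tube [0.7074 0.0935 0.107 ] 2.099681412662392 0.11449072631128966
tube [0.5448 0.1936 0.107 ] 114.79123938520576 0.11487188617784196
tube [ 0.5554 -0.012   0.107 ] 249.66463351155778 0.10810941795988308
[[-9.057e-01  4.239e-01 -3.000e-04]
 [ 4.239e-01  9.057e-01 -5.000e-04]
 [ 1.000e-04 -6.000e-04 -1.000e+00]]
```

Measured so far:

| Item | Position |
|---|---|
| Vessel axis | (0.593, 0.0895); side-view and top-view rays agree within 2 mm |
| Collar top | about 92 mm high |
| Sockets (world) | 178.5° + 45°·k |
| Holder and bar | (0.4635, -0.265) |

Sizes check out: holder 70.6 mm, foot radius 124 mm, socket radius 55.5 mm. Now I'll move over the bar.

step_arm(
  targets=[
    {"az": -0.1459, "grip": 80},
    {"az": -0.1459},
    {"az": -0.1459},
    {"tx": -9.5, "ty": -30},
    {"tx": -9.5, "ty": -40},
    {"tx": -9.5, "ty": -40},
    {"tx": -9.5, "ty": -40},
    {"tx": -9.5, "ty": -40},
    {"tx": -9.5, "ty": -40},
    {"tx": -9.5, "ty": -40},
    {"tx": -9.5, "ty": -40},
    {"tx": -9.5, "ty": -40},
    {"tx": -9.5, "ty": -40},
    {"tx": -9.5, "ty": -40},
    {"tx": -9.5, "ty": -40},
    {"tx": -9.5, "ty": -40},
    {"tx": -9.5, "ty": -40},
    {"tx": -9.5, "ty": -40},
    {"tx": -9.5, "ty": -40},
    {"tx": -9.5, "ty": -40},
  ],
)

```text
schema error: expected keys tx, ty, tz, ax, ay, az, grip
```

step_arm(
  targets=[
    {"tx": 0, "ty": 0, "tz": 0, "ax": 0, "ay": 0, "az": -0.1459, "grip": 80},
    {"tx": 0, "ty": 0, "tz": 0, "ax": 0, "ay": 0, "az": -0.1459, "grip": 80},
    {"tx": 0, "ty": 0, "tz": 0, "ax": 0, "ay": 0, "az": -0.1459, "grip": 80},
    {"tx": -12, "ty": -45, "tz": 0, "ax": 0, "ay": 0, "az": 0, "grip": 80},
    {"tx": -12, "ty": -45, "tz": 0, "ax": 0, "ay": 0, "az": 0, "grip": 80},
    {"tx": -12, "ty": -45, "tz": 0, "ax": 0, "ay": 0, "az": 0, "grip": 80},
    {"tx": -12, "ty": -45, "tz": 0, "ax": 0, "ay": 0, "az": 0, "grip": 80},
    {"tx": -12, "ty": -45, "tz": 0, "ax": 0, "ay": 0, "az": 0, "grip": 80},
    {"tx": -12, "ty": -45, "tz": 0, "ax": 0, "ay": 0, "az": 0, "grip": 80},
    {"tx": -12, "ty": -45, "tz": 0, "ax": 0, "ay": 0, "az": 0, "grip": 80},
    {"tx": -12, "ty": -45, "tz": 0, "ax": 0, "ay": 0, "az": 0, "grip": 80},
    {"tx": -12, "ty": -45, "tz": 0, "ax": 0, "ay": 0, "az": 0, "grip": 80},
    {"tx": -12, "ty": -45, "tz": 0, "ax": 0, "ay": 0, "az": 0, "grip": 80},
    {"tx": -12, "ty": -45, "tz": 0, "ax": 0, "ay": 0, "az": 0, "grip": 80},
    {"tx": -12, "ty": -45, "tz": 0, "ax": 0, "ay": 0, "az": 0, "grip": 80},
    {"tx": -12, "ty": -45, "tz": 0, "ax": 0, "ay": 0, "az": 0, "grip": 80},
    {"tx": -12, "ty": -45, "tz": 0, "ax": 0, "ay": 0, "az": 0, "grip": 80},
    {"tx": -12, "ty": -45, "tz": 0, "ax": 0, "ay": 0, "az": 0, "grip": 80},
    {"tx": -12, "ty": -45, "tz": 0, "ax": 0, "ay": 0, "az": 0, "grip": 80},
    {"tx": -12, "ty": -45, "tz": 0, "ax": 0, "ay": 0, "az": 0, "grip": 80},
  ],
)

```text
t: 2.3
tool_pos: [0.4584, -0.2237, 0.2327]
orientation: [0.001, 3.141, -0.0]
force: [1.4, 0.5, 0.0]
opening: 0.0638
```

```bash
cat >> h.py <<'E'
from scipy.spatial.transform import Rotation as Ro
def st():
    s=robot.read_state();M=Ro.from_rotvec(s["orientation"]).as_matrix()
    print("t",round(s["t"],2),"pos",np.round(s["tool_pos"]*1000,1),"yaw_y",round(np.degrees(np.arctan2(M[1,1],M[0,1])),2),"zaxis",np.round(M[:,2],4),"F",np.round(s["force"],2),"M",np.round(s["wrist_torque"],2),"op",round(s["opening"]*1000,1),"q",np.round(s["q"],2))
    return s,M
E
python3 -c "
from h import *
s,M=st();print(M.T@(np.array([.4635,-.265,.083])-s['tool_pos'])*1000)"
```

```text
t 2.3 pos [ 458.4 -223.7  232.7] yaw_y 89.97 zaxis [ 5.e-04 -1.e-04 -1.e+00] F [1.36 0.46 0.03] M [0.06 0.01 0.03] op 63.8 q [-0.55 -0.12  1.73  0.    1.52 -2.12]
[ -5.0496667  -41.24598595 149.73354771]
```

step_arm(
  targets=[
    {"tx": -5, "ty": -41.5, "tz": 0, "ax": 0, "ay": 0, "az": 0, "grip": 80},
    {"tx": 0, "ty": 0, "tz": 50, "ax": 0, "ay": 0, "az": 0, "grip": 80},
    {"tx": 0, "ty": 0, "tz": 35, "ax": 0, "ay": 0, "az": 0, "grip": 80},
    {"tx": 0, "ty": 0, "tz": 0, "ax": 0, "ay": 0, "az": 0, "grip": 80},
  ],
)

```text
t: 2.7
tool_pos: [0.4597, -0.2611, 0.1416]
orientation: [-0.002, -3.133, -0.01]
force: [-0.3, 0.7, -1.0]
opening: 0.064
```

```bash
python3 -c "
from h import *
s,M=st();print(M.T@(np.array([.4635,-.265,.083])-s['tool_pos'])*1000)
S=robot.read_camera('side');T=robot.read_camera('top')
cv2.imwrite('pics/d1.png',np.hstack([crop(S['frame'],220,240,160,200,2.5),crop(T['frame'],430,170,140,200,2.5)]))"
```

```text
t 2.7 pos [ 459.7 -261.1  141.6] yaw_y 89.94 zaxis [-0.0086  0.0061 -0.9999] F [-0.31  0.71 -0.99] M [-0.01 -0.02  0.  ] op 64.0 q [-0.61  0.01  1.78  0.    1.36 -2.18]
[-4.29180916 -4.22579855 58.54796542]
```

View pics/d1.png

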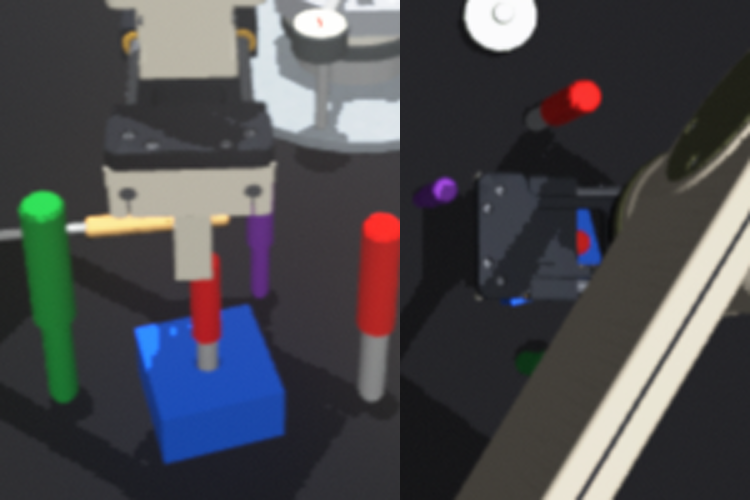

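The side view shows the fingers at (195,270) in the crop, straddling the bar with no contact. The arm was still settling, so I'll read the pose again.

```bash
python3 -c "
from h import *
s,M=st();print(M.T@(np.array([.4635,-.265,.083])-s['tool_pos'])*1000)"
```

```text
t 2.8 pos [ 463.  -262.8  147.9] yaw_y 90.0 zaxis [-1.2e-03  8.0e-04 -1.0e+00] F [-0.27 -0.07  0.57] M [ 0.01 -0.02  0.05] op 63.9 q [-0.61  0.01  1.78  0.    1.36 -2.18]
[-0.61636389 -2.2567501  64.8727502 ]
```

step_arm(
  targets=[
    {"tx": 0, "ty": -1.5, "tz": 25, "ax": 0, "ay": 0, "az": 0, "grip": 80},
    {"tx": -0.5, "ty": 0, "tz": 25, "ax": 0, "ay": 0, "az": 0, "grip": 80},
    {"tx": 0, "ty": 0, "tz": 15, "ax": 0, "ay": 0, "az": 0, "grip": 80},
    {"tx": 0, "ty": 0, "tz": 0, "ax": 0, "ay": 0, "az": 0, "grip": 80},
    {"tx": 0, "ty": 0, "tz": 0, "ax": 0, "ay": 0, "az": 0, "grip": 255},
    {"tx": 0, "ty": 0, "tz": 0, "ax": 0, "ay": 0, "az": 0, "grip": 255},
    {"tx": 0, "ty": 0, "tz": 0, "ax": 0, "ay": 0, "az": 0, "grip": 255},
    {"tx": 0, "ty": 0, "tz": 0, "ax": 0, "ay": 0, "az": 0, "grip": 255},
    {"tx": 0, "ty": 0, "tz": 0, "ax": 0, "ay": 0, "az": 0, "grip": 255},
  ],
  squeeze=50,
)

```text
t: 3.7
tool_pos: [0.464, -0.2648, 0.0831]
orientation: [0.0, 3.141, -0.001]
force: [-0.9, 0.2, -0.0]
opening: 0.0283
```

```bash
python3 -c "
from h import *
s,M=st();S=robot.read_camera('side')
cv2.imwrite('pics/d2.png',crop(S['frame'],220,240,160,200,2.5));st()"
```

```text
t 3.7 pos [ 464.  -264.8   83.1] yaw_y 89.99 zaxis [ 5.e-04 -4.e-04 -1.e+00] F [-0.89  0.16 -0.05] M [ 0.06  0.05 -0.01] op 28.3 q [-0.61  0.08  1.83 -0.    1.24 -2.19]
t 3.75 pos [ 463.9 -264.7   82.9] yaw_y 89.99 zaxis [ 4.e-04 -2.e-04 -1.e+00] F [-0.05  0.52 -0.03] M [0.08 0.02 0.01] op 24.4 q [-0.61  0.08  1.83  0.    1.24 -2.19]
```

View pics/d2.png

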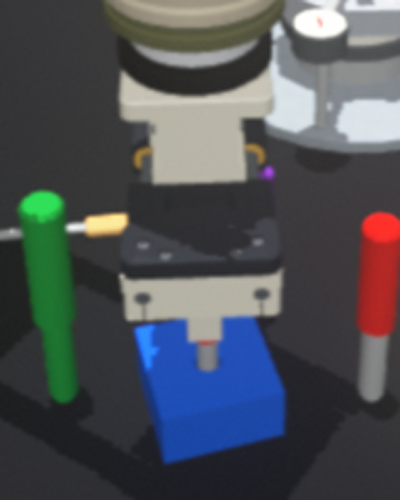

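The view shows the fingers around the grip, with the steel pin below them at (205,355) in the crop. The fingers are still closing, so I'll give them a few more rows.

step_arm(
  targets=[
    {"tx": 0, "ty": 0, "tz": 0, "ax": 0, "ay": 0, "az": 0, "grip": 255},
    {"tx": 0, "ty": 0, "tz": 0, "ax": 0, "ay": 0, "az": 0, "grip": 255},
    {"tx": 0, "ty": 0, "tz": 0, "ax": 0, "ay": 0, "az": 0, "grip": 255},
    {"tx": 0, "ty": 0, "tz": 0, "ax": 0, "ay": 0, "az": 0, "grip": 255},
  ],
  squeeze=50,
)

```text
t: 4.15
tool_pos: [0.4638, -0.2648, 0.0827]
orientation: [-0.0, -3.142, 0.001]
force: [0.3, -2.4, -0.6]
opening: 0.0162
```

```bash
python3 -c "
from h import *
st()"
```

```text
t 4.15 pos [ 463.8 -264.8   82.7] yaw_y 89.99 zaxis [-0.e+00 -3.e-04 -1.e+00] F [ 0.27 -2.44 -0.57] M [-0.4  -0.01 -0.01] op 16.2 q [-0.61  0.08  1.83 -0.    1.24 -2.19]
```

step_arm(
  targets=[
    {"tx": 0, "ty": -0.5, "tz": -10, "ax": 0, "ay": 0, "az": 0, "grip": 255},
    {"tx": 0, "ty": 0, "tz": -20, "ax": 0, "ay": 0, "az": 0, "grip": 255},
    {"tx": 0, "ty": 0, "tz": -20, "ax": 0, "ay": 0, "az": -0.1294, "grip": 255},
    {"tx": 0, "ty": 0, "tz": -20, "ax": 0, "ay": 0, "az": -0.1294, "grip": 255},
    {"tx": 0, "ty": 0, "tz": -20, "ax": 0, "ay": 0, "az": -0.1294, "grip": 255},
    {"tx": 0, "ty": 0, "tz": -20, "ax": 0, "ay": 0, "az": -0.1294, "grip": 255},
    {"tx": 0, "ty": 0, "tz": -20, "ax": 0, "ay": 0, "az": -0.1294, "grip": 255},
    {"tx": 0, "ty": 0, "tz": 0, "ax": 0, "ay": 0, "az": -0.1294, "grip": 255},
    {"tx": 0, "ty": 0, "tz": 0, "ax": 0, "ay": 0, "az": 0, "grip": 255},
  ],
  squeeze=60,
)

```text
t: 5.05
tool_pos: [0.4987, -0.198, 0.2093]
orientation: [1.022, -2.908, 0.088]
force: [0.0, 0.8, -1.8]
opening: 0.0163
```

```bash
python3 -c "
from h import *
s,M=st()
T=robot.read_camera('top');S=robot.read_camera('side')
print([onz(T,220+u/4,120+v/4,.092) for u,v in((376,374),(283,409),(196,370))])
tgt=np.array([.5543,.051,.213]);print(M.T@(tgt-s['tool_pos'])*1000)
cv2.imwrite('pics/d3.png',crop(S['frame'],220,140,240,240,2.4))
st()"
```

```text
t 5.05 pos [ 498.7 -198.   209.3] yaw_y 128.79 zaxis [-0.0355 -0.0731 -0.9967] F [ 0.03  0.79 -1.79] M [ 0.17 -0.02 -0.06] op 16.3 q [-0.42 -0.02  1.69 -0.08  1.48 -2.66]
[array([0.55295727, 0.05025912, 0.092     ]), array([0.53725677, 0.09044643, 0.092     ]), array([0.55395875, 0.12874244, 0.092     ])]
[-198.10427926  159.09048275  -23.84219247]
t 5.15 pos [ 497.2 -200.7  208.5] yaw_y 128.5 zaxis [-0.0373 -0.073  -0.9966] F [-0.34  0.06 -1.18] M [ 0.13  0.03 -0.04] op 16.7 q [-0.42 -0.02  1.69 -0.08  1.48 -2.66]
```

View pics/d3.png

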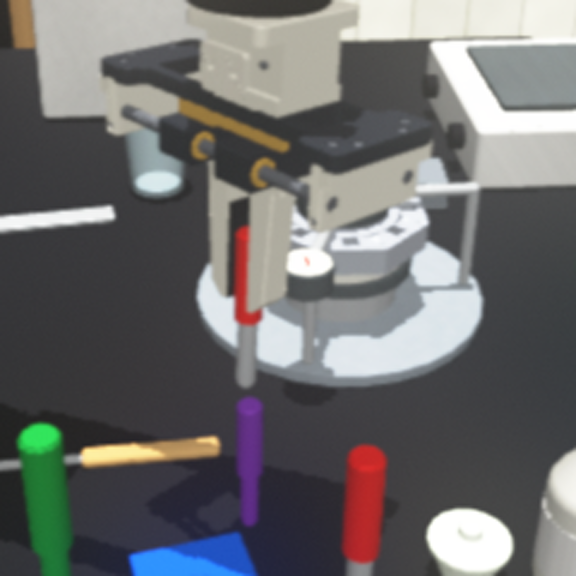

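The last joint hit its limit at -2.66, so the tool shifted and tilted. Nothing was touched. I'll turn back a little and check where the commanded pose stands.

step_arm(
  targets=[
    {"tx": 0, "ty": 0, "tz": 0, "ax": 0, "ay": 0, "az": 0.12, "grip": 255},
    {"tx": 0, "ty": 0, "tz": 0, "ax": 0, "ay": 0, "az": 0.12, "grip": 255},
    {"tx": 0, "ty": 0, "tz": 0, "ax": 0, "ay": 0, "az": 0, "grip": 255},
  ],
)

```text
t: 5.45
tool_pos: [0.4964, -0.2026, 0.2082]
orientation: [0.651, -3.018, 0.098]
force: [0.0, -0.1, -2.5]
opening: 0.0159
```

```bash
python3 -c "
from h import *
s,M=st();print(M)"
```

```text
t 5.45 pos [ 496.4 -202.6  208.2] yaw_y 114.44 zaxis [-0.0379 -0.0729 -0.9966] F [ 0.03 -0.11 -2.49] M [0.13 0.01 0.02] op 15.9 q [-0.43 -0.02  1.69 -0.08  1.48 -2.42]
[[-0.90983266 -0.41324177 -0.03789151]
 [-0.40992228  0.90920539 -0.07286484]
 [ 0.06456196 -0.05076223 -0.99662177]]
```

```bash
cat >> h.py <<'E'
def Rd(yaw):
    a=np.radians(yaw);y=np.array([np.cos(a),np.sin(a),0]);z=np.array([0,0,-1.]);return np.c_[np.cross(y,z),y,z]
def goto(p,yaw,s,M):
    R=Rd(yaw);print("turn(tool rotvec)",np.round(Ro.from_matrix(M.T@R).as_rotvec(),4),"then shift mm in new axes",np.round(R.T@(np.array(p)-s['tool_pos'])*1000,1))
E
python3 -c "
from h import *
s,M=st();goto([.554,.0508,.213],114.4,s,M)"
```

```text
t 5.45 pos [ 496.4 -202.6  208.2] yaw_y 114.44 zaxis [-0.0379 -0.0729 -0.9966] F [ 0.03 -0.11 -2.49] M [0.13 0.01 0.02] op 15.9 q [-0.43 -0.02  1.69 -0.08  1.48 -2.42]
turn(tool rotvec) [-0.0508 -0.0647 -0.0009] then shift mm in new axes [-157.2  206.9   -4.8]
```

step_arm(
  targets=[
    {"tx": 0, "ty": 0, "tz": 0, "ax": -0.0508, "ay": -0.0647, "az": 0, "grip": 255},
    {"tx": -20, "ty": 26, "tz": -5, "ax": 0, "ay": 0, "az": 0, "grip": 255},
    {"tx": -25, "ty": 33, "tz": 0, "ax": 0, "ay": 0, "az": 0, "grip": 255},
    {"tx": -25, "ty": 33, "tz": 0, "ax": 0, "ay": 0, "az": 0, "grip": 255},
    {"tx": -25, "ty": 33, "tz": 0, "ax": 0, "ay": 0, "az": 0, "grip": 255},
    {"tx": -25, "ty": 33, "tz": 0, "ax": 0, "ay": 0, "az": 0, "grip": 255},
    {"tx": -20, "ty": 26, "tz": 0, "ax": 0, "ay": 0, "az": 0, "grip": 255},
    {"tx": -17, "ty": 23, "tz": 0, "ax": 0, "ay": 0, "az": 0, "grip": 255},
    {"tx": 0, "ty": 0, "tz": 0, "ax": 0, "ay": 0, "az": -0.117, "grip": 255},
    {"tx": 0, "ty": 0, "tz": 0, "ax": 0, "ay": 0, "az": -0.117, "grip": 255},
    {"tx": 0, "ty": 0, "tz": 0, "ax": 0, "ay": 0, "az": -0.117, "grip": 255},
    {"tx": 0, "ty": 0, "tz": 0, "ax": 0, "ay": 0, "az": 0, "grip": 255},
  ],
)

```text
t: 6.65
tool_pos: [0.5536, 0.0511, 0.2132]
orientation: [1.2, -2.903, 0.001]
force: [1.0, 0.1, -0.3]
opening: 0.0162
```

```bash
python3 -c "
from h import *
s,M=st();goto([.554,.0508,.213],134.5,s,M)
S=robot.read_camera('side')
cv2.imwrite('pics/d4.png',crop(S['frame'],270,90,200,200,3))
s,M=st();goto([.554,.0508,.213],134.5,s,M)"
```

```text
t 6.65 pos [553.6  51.1 213.2] yaw_y 134.92 zaxis [ 2.e-04 -5.e-04 -1.e+00] F [ 1.01  0.13 -0.25] M [ 0.09  0.05 -0.04] op 16.2 q [ 0.    0.02  1.64 -0.    1.48 -2.35]
turn(tool rotvec) [-0.0005 -0.0002  0.0073] then shift mm in new axes [-0.  -0.5  0.2]
t 6.7 pos [553.7  51.1 213.2] yaw_y 134.63 zaxis [ 3.e-04 -5.e-04 -1.e+00] F [-0.53  0.07 -1.3 ] M [ 0.07 -0.03 -0.01] op 16.0 q [ 0.    0.02  1.64 -0.    1.48 -2.35]
turn(tool rotvec) [-0.0005 -0.0002  0.0023] then shift mm in new axes [-0.  -0.5  0.2]
```

View pics/d4.png

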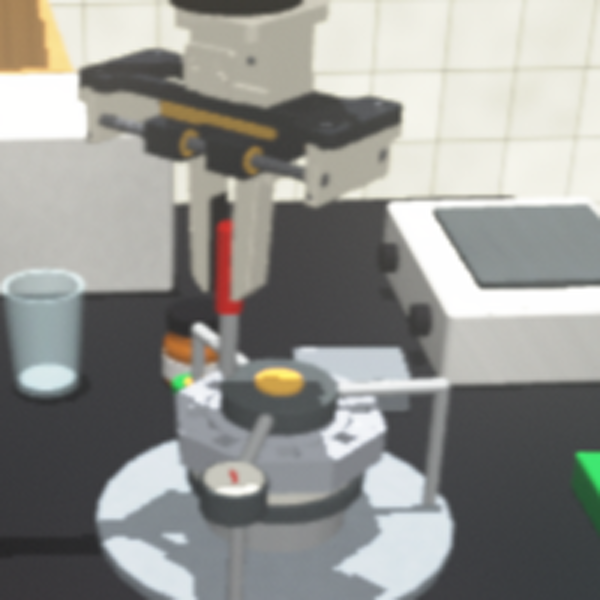

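The bar hangs over the -x side, with its foot at side pixel (346,214) and the target socket at about (345,237). I'll check the bar's lean against its projected axis.

```bash
python3 -c "
from h import *
s,M=st()
S=robot.read_camera('side')
p=s['tool_pos']
for dz in(-.073,-.027,.029): print(dz,proj(S,p+[0,0,dz]),proj(S,p+[0,0,dz])*3-[810,270])
print('socket',proj(S,[.554,.0508,.092]),proj(S,[.554,.0508,.085]))
cv2.imwrite('pics/d5.png',crop(S['frame'],320,150,60,100,6))
"
```

```text
t 6.7 pos [553.7  51.1 213.2] yaw_y 134.63 zaxis [ 3.e-04 -5.e-04 -1.e+00] F [-0.53  0.07 -1.3 ] M [ 0.07 -0.03 -0.01] op 16.0 q [ 0.    0.02  1.64 -0.    1.48 -2.35]
-0.073 [345.25338571 214.93104296] [225.76015714 374.79312887]
-0.027 [345.86324786 192.92350772] [227.58974358 308.77052317]
0.029 [346.65145394 164.48023869] [229.95436182 223.44071606]
socket [344.83009051 236.88265803] [344.74408229 239.96055758]
```

View pics/d5.png

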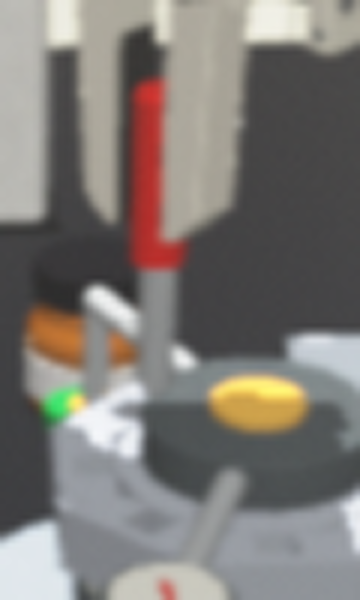

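step_arm(
  targets=[
    {"tx": 0, "ty": 0, "tz": 20, "ax": 0, "ay": 0, "az": 0, "grip": 255},
    {"tx": 0, "ty": 0, "tz": 18, "ax": 0, "ay": 0, "az": 0, "grip": 255},
    {"tx": 0, "ty": 0, "tz": 4, "ax": 0, "ay": 0, "az": 0, "grip": 255},
    {"tx": 0, "ty": 0, "tz": 2, "ax": 0, "ay": 0, "az": 0, "grip": 255},
    {"tx": 0, "ty": 0, "tz": 2, "ax": 0, "ay": 0, "az": 0, "grip": 255},
    {"tx": 0, "ty": 0, "tz": 2, "ax": 0, "ay": 0, "az": 0, "grip": 255},
    {"tx": 0, "ty": 0, "tz": 0, "ax": 0, "ay": 0, "az": 0, "grip": 255},
  ],
)

```text
t: 7.45
tool_pos: [0.5541, 0.0518, 0.1659]
orientation: [-1.194, 2.905, -0.002]
force: [-0.7, -0.0, -1.4]
opening: 0.016
```

```bash
python3 -c "
from h import *
st()"
```

```text
t 7.45 pos [554.1  51.8 165.9] yaw_y 134.69 zaxis [ 1.6e-03 -5.0e-04 -1.0e+00] F [-0.67 -0.01 -1.44] M [0.08 0.01 0.03] op 16.0 q [ 0.    0.05  1.69 -0.    1.39 -2.35]
```

step_arm(
  targets=[
    {"tx": 0, "ty": 0, "tz": 1.5, "ax": 0, "ay": 0, "az": 0, "grip": 255},
    {"tx": 0, "ty": 0, "tz": 1.5, "ax": 0, "ay": 0, "az": 0, "grip": 255},
    {"tx": 0, "ty": 0, "tz": 0, "ax": 0, "ay": 0, "az": 0, "grip": 255},
  ],
)

```text
t: 7.75
tool_pos: [0.5539, 0.0517, 0.1625]
orientation: [-1.194, 2.905, -0.002]
force: [0.4, -0.6, -0.8]
opening: 0.016
```

```bash
python3 -c "
from h import *
st()"
```

```text
t 7.75 pos [553.9  51.7 162.5] yaw_y 134.7 zaxis [ 1.1e-03 -8.0e-04 -1.0e+00] F [ 0.37 -0.55 -0.79] M [-0.09  0.    0.01] op 16.0 q [ 0.    0.06  1.7  -0.    1.39 -2.35]
```

step_arm(
  targets=[
    {"tx": 0, "ty": 0, "tz": 2, "ax": 0, "ay": 0, "az": 0, "grip": 255},
    {"tx": 0, "ty": 0, "tz": 2, "ax": 0, "ay": 0, "az": 0, "grip": 255},
    {"tx": 0, "ty": 0, "tz": 0, "ax": 0, "ay": 0, "az": 0, "grip": 255},
  ],
)

```text
t: 8.05
tool_pos: [0.5536, 0.0513, 0.158]
orientation: [1.194, -2.905, 0.002]
force: [-0.1, -3.1, -1.2]
opening: 0.0163
```

```bash
python3 -c "
from h import *
st()
S=robot.read_camera('side')
cv2.imwrite('pics/d6.png',crop(S['frame'],310,150,80,110,5))"
```

```text
t 8.05 pos [553.6  51.3 158. ] yaw_y 134.69 zaxis [ 1.0e-04 -1.4e-03 -1.0e+00] F [-0.06 -3.11 -1.17] M [-0.78  0.18 -0.01] op 16.3 q [ 0.    0.06  1.7  -0.    1.38 -2.35]
```

View pics/d6.png

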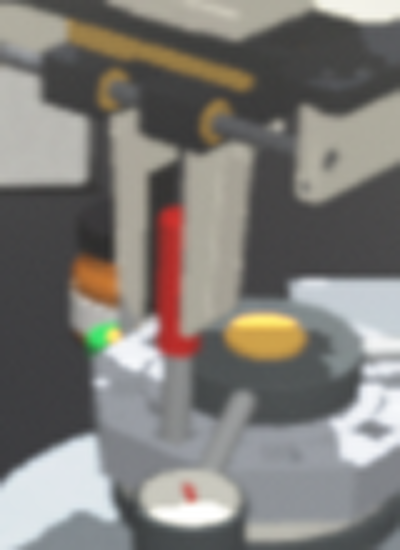

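The bar is entering the socket at (175,435) in the crop, with a side push of 3 N toward -y. I'll ease that way and keep going down.

step_arm(
  targets=[
    {"tx": 0.5, "ty": -0.5, "tz": 0, "ax": 0, "ay": 0, "az": 0, "grip": 255},
    {"tx": 0, "ty": 0, "tz": 2, "ax": 0, "ay": 0, "az": 0, "grip": 255},
    {"tx": 0, "ty": 0, "tz": 2, "ax": 0, "ay": 0, "az": 0, "grip": 255},
    {"tx": 0, "ty": 0, "tz": 2, "ax": 0, "ay": 0, "az": 0, "grip": 255},
    {"tx": 0, "ty": 0, "tz": 0, "ax": 0, "ay": 0, "az": 0, "grip": 255},
  ],
)

```text
t: 8.6
tool_pos: [0.5537, 0.0511, 0.1521]
orientation: [-1.195, 2.906, -0.001]
force: [-2.7, -3.9, -0.4]
opening: 0.0162
```

```bash
python3 -c "
from h import *
st()"
```

```text
t 8.6 pos [553.7  51.1 152.1] yaw_y 134.7 zaxis [ 3.e-04 -7.e-04 -1.e+00] F [-2.67 -3.92 -0.43] M [-0.61  0.51 -0.03] op 16.2 q [ 0.    0.06  1.71 -0.    1.37 -2.35]
```

The remaining force is radial, the socket's inner wall pushing outward. Tool +x is radially outward and +y is clockwise tangential. I'll ease outward and start turning.

step_arm(
  targets=[
    {"tx": 0.7, "ty": 0, "tz": 0, "ax": 0, "ay": 0, "az": 0.017, "grip": 255},
    {"tx": 0, "ty": 1.94, "tz": 0.08, "ax": 0, "ay": 0, "az": 0.0349, "grip": 255},
    {"tx": 0, "ty": 1.94, "tz": 0.08, "ax": 0, "ay": 0, "az": 0.0349, "grip": 255},
    {"tx": 0, "ty": 1.94, "tz": 0.08, "ax": 0, "ay": 0, "az": 0.0349, "grip": 255},
    {"tx": 0, "ty": 1.94, "tz": 0.08, "ax": 0, "ay": 0, "az": 0.0349, "grip": 255},
    {"tx": 0, "ty": 1.94, "tz": 0.08, "ax": 0, "ay": 0, "az": 0.0349, "grip": 255},
  ],
)

```text
t: 9.2
tool_pos: [0.5475, 0.0582, 0.1518]
orientation: [-0.908, 3.006, -0.001]
force: [0.9, -1.2, -3.2]
opening: 0.0161
```

```bash
cat >> h.py <<'E'
def pol(c=(593.2,89.5)):
    s,M=st();p=s["tool_pos"]*1000;d=p[:2]-c;th=np.degrees(np.arctan2(d[1],d[0]))%360
    f=M.T@s["force"]; print("theta %.1f r %.2f  F tool(rad out, cw, down) %s  yaw+90=%.1f"%(th,np.hypot(*d),np.round(f,2),np.degrees(np.arctan2(M[1,1],M[0,1]))+90))
E
python3 -c "
from h import *
pol()"
```

```text
t 9.2 pos [547.5  58.2 151.8] yaw_y 123.6 zaxis [ 1.7e-03 -3.0e-04 -1.0e+00] F [ 0.87 -1.16 -3.23] M [-0.43 -0.21  0.01] op 16.1 q [ 0.01  0.05  1.72 -0.    1.37 -2.14]
theta 214.4 r 55.41  F tool(rad out, cw, down) [-0.07 -1.44  3.23]  yaw+90=213.6
```

step_arm(
  targets=[
    {"tx": 0, "ty": 2.9, "tz": 0.13, "ax": 0, "ay": 0, "az": 0.0524, "grip": 255},
    {"tx": 0, "ty": 2.9, "tz": 0.13, "ax": 0, "ay": 0, "az": 0.0524, "grip": 255},
    {"tx": 0, "ty": 2.9, "tz": 0.13, "ax": 0, "ay": 0, "az": 0.0524, "grip": 255},
    {"tx": 0, "ty": 2.9, "tz": 0.13, "ax": 0, "ay": 0, "az": 0.0524, "grip": 255},
    {"tx": 0, "ty": 2.9, "tz": 0.13, "ax": 0, "ay": 0, "az": 0.0524, "grip": 255},
    {"tx": 0, "ty": 2.9, "tz": 0.13, "ax": 0, "ay": 0, "az": 0.0524, "grip": 255},
    {"tx": 0, "ty": 2.9, "tz": 0.13, "ax": 0, "ay": 0, "az": 0.0524, "grip": 255},
    {"tx": 0, "ty": 2.9, "tz": 0.13, "ax": 0, "ay": 0, "az": 0.0524, "grip": 255},
  ],
)

```text
t: 10.0
tool_pos: [0.5388, 0.0795, 0.1511]
orientation: [-0.261, 3.128, -0.001]
force: [2.2, -2.4, -2.3]
opening: 0.016
```

```bash
python3 -c "
from h import *
pol()"
```

```text
t 10.0 pos [538.8  79.5 151.1] yaw_y 99.54 zaxis [ 2.7e-03 -3.0e-04 -1.0e+00] F [ 2.23 -2.38 -2.25] M [-0.47 -0.45 -0.02] op 16.0 q [ 0.05  0.03  1.74 -0.    1.36 -1.68]
theta 190.4 r 55.33  F tool(rad out, cw, down) [-1.8  -2.72  2.26]  yaw+90=189.5
```

step_arm(
  targets=[
    {"tx": -0.4, "ty": 2.9, "tz": 0.13, "ax": 0, "ay": 0, "az": 0.0524, "grip": 255},
    {"tx": 0, "ty": 2.9, "tz": 0.13, "ax": 0, "ay": 0, "az": 0.0524, "grip": 255},
    {"tx": 0, "ty": 2.9, "tz": 0.13, "ax": 0, "ay": 0, "az": 0.0524, "grip": 255},
    {"tx": 0, "ty": 2.9, "tz": 0.13, "ax": 0, "ay": 0, "az": 0.0524, "grip": 255},
    {"tx": 0, "ty": 2.9, "tz": 0.13, "ax": 0, "ay": 0, "az": 0.0524, "grip": 255},
    {"tx": 0, "ty": 2.9, "tz": 0.13, "ax": 0, "ay": 0, "az": 0.0524, "grip": 255},
    {"tx": 0, "ty": 2.9, "tz": 0.13, "ax": 0, "ay": 0, "az": 0.0524, "grip": 255},
    {"tx": 0, "ty": 2.9, "tz": 0.13, "ax": 0, "ay": 0, "az": 0.0524, "grip": 255},
    {"tx": 0, "ty": 2.9, "tz": 0.13, "ax": 0, "ay": 0, "az": 0.0524, "grip": 255},
    {"tx": 0, "ty": 2.9, "tz": 0.13, "ax": 0, "ay": 0, "az": 0.0524, "grip": 255},
  ],
)

```text
t: 11.0
tool_pos: [0.541, 0.108, 0.1499]
orientation: [0.558, 3.089, -0.0]
force: [0.1, -2.0, -0.8]
opening: 0.0161
```

```bash
python3 -c "
from h import *
pol()"
```

```text
t 11.0 pos [541.  108.  149.9] yaw_y 69.51 zaxis [ 2.3e-03 -4.0e-04 -1.0e+00] F [ 0.1  -2.02 -0.82] M [-0.72 -0.13 -0.  ] op 16.1 q [ 0.1   0.05  1.72 -0.    1.36 -1.11]
theta 160.5 r 55.38  F tool(rad out, cw, down) [-0.8  -1.85  0.82]  yaw+90=159.5
```

step_arm(
  targets=[
    {"tx": 0, "ty": 2.9, "tz": 0.13, "ax": 0, "ay": 0, "az": 0.0524, "grip": 255},
    {"tx": 0, "ty": 2.9, "tz": 0.13, "ax": 0, "ay": 0, "az": 0.0524, "grip": 255},
    {"tx": 0, "ty": 2.9, "tz": 0.13, "ax": 0, "ay": 0, "az": 0.0524, "grip": 255},
    {"tx": 0, "ty": 2.9, "tz": 0.13, "ax": 0, "ay": 0, "az": 0.0524, "grip": 255},
    {"tx": 0, "ty": 2.9, "tz": 0.13, "ax": 0, "ay": 0, "az": 0.0524, "grip": 255},
    {"tx": 0, "ty": 2.9, "tz": 0.13, "ax": 0, "ay": 0, "az": 0.0524, "grip": 255},
    {"tx": 0, "ty": 2.9, "tz": 0.13, "ax": 0, "ay": 0, "az": 0.0524, "grip": 255},
    {"tx": 0, "ty": 2.9, "tz": 0.13, "ax": 0, "ay": 0, "az": 0.0524, "grip": 255},
    {"tx": 0, "ty": 2.9, "tz": 0.13, "ax": 0, "ay": 0, "az": 0.0524, "grip": 255},
    {"tx": 0, "ty": 0, "tz": 0, "ax": 0, "ay": 0, "az": 0, "grip": 255},
  ],
)

```text
t: 12.0
tool_pos: [0.5546, 0.1302, 0.1485]
orientation: [1.262, 2.875, 0.001]
force: [0.0, -1.5, -1.5]
opening: 0.0163
```

```bash
python3 -c "
from h import *
pol()
S=robot.read_camera('side')
cv2.imwrite('pics/d7.png',crop(S['frame'],310,150,110,120,5))"
```

```text
t 12.0 pos [554.6 130.2 148.5] yaw_y 42.59 zaxis [ 0.0015  0.     -1.    ] F [ 0.04 -1.49 -1.46] M [-0.31 -0.2   0.03] op 16.3 q [ 0.14  0.1   1.67 -0.    1.36 -0.6 ]
theta 133.5 r 56.10  F tool(rad out, cw, down) [-1.12 -0.98  1.46]  yaw+90=132.6
```

View pics/d7.png

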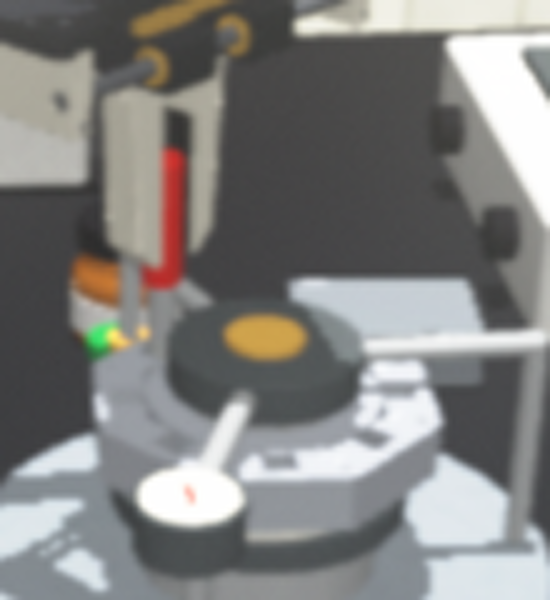

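The stroke is done: the bar is at 133.5°, clear of the tube, and the collar has turned about 90°. Now I'll lift it and swing back to the next socket, at about 224.5°.

step_arm(
  targets=[
    {"tx": 0, "ty": -0.8, "tz": -5, "ax": 0, "ay": 0, "az": 0, "grip": 255},
    {"tx": 0, "ty": 0, "tz": -15, "ax": 0, "ay": 0, "az": 0, "grip": 255},
    {"tx": 0, "ty": 0, "tz": -25, "ax": 0, "ay": 0, "az": -0.0729, "grip": 255},
    {"tx": 0, "ty": -8.1, "tz": -6, "ax": 0, "ay": 0, "az": -0.1458, "grip": 255},
    {"tx": 0, "ty": -8.1, "tz": 0, "ax": 0, "ay": 0, "az": -0.1458, "grip": 255},
    {"tx": 0, "ty": -8.1, "tz": 0, "ax": 0, "ay": 0, "az": -0.1458, "grip": 255},
    {"tx": 0, "ty": -8.1, "tz": 0, "ax": 0, "ay": 0, "az": -0.1458, "grip": 255},
    {"tx": 0, "ty": -8.1, "tz": 0, "ax": 0, "ay": 0, "az": -0.1458, "grip": 255},
    {"tx": 0, "ty": -8.1, "tz": 0, "ax": 0, "ay": 0, "az": -0.1458, "grip": 255},
    {"tx": 0, "ty": -8.1, "tz": 0, "ax": 0, "ay": 0, "az": -0.1458, "grip": 255},
    {"tx": 0, "ty": -8.1, "tz": 0, "ax": 0, "ay": 0, "az": -0.1458, "grip": 255},
    {"tx": 0, "ty": -8.1, "tz": 0, "ax": 0, "ay": 0, "az": -0.1458, "grip": 255},
    {"tx": 0, "ty": -8.1, "tz": 0, "ax": 0, "ay": 0, "az": -0.1458, "grip": 255},
    {"tx": 0, "ty": -8.1, "tz": 0, "ax": 0, "ay": 0, "az": -0.0729, "grip": 255},
    {"tx": 0, "ty": 0, "tz": 0, "ax": 0, "ay": 0, "az": 0, "grip": 255},
  ],
)

```text
t: 13.55
tool_pos: [0.5523, 0.049, 0.2011]
orientation: [-1.191, 2.905, -0.002]
force: [0.5, -0.4, -0.8]
opening: 0.0162
```

```bash
python3 -c "
from h import *
pol()
S=robot.read_camera('side')
cv2.imwrite('pics/d8.png',crop(S['frame'],310,150,110,120,5))
s,M=st();goto([.5532,.0506,.165],134.5,s,M)"
```

```text
t 13.55 pos [552.3  49.  201.1] yaw_y 134.61 zaxis [ 2.5e-03 -1.0e-04 -1.0e+00] F [ 0.53 -0.43 -0.78] M [ 0.11  0.02 -0.06] op 16.2 q [-0.    0.02  1.66 -0.    1.46 -2.35]
theta 224.7 r 57.52  F tool(rad out, cw, down) [-0.08 -0.68  0.78]  yaw+90=224.6
t 13.6 pos [552.   49.4 200.8] yaw_y 134.44 zaxis [ 2.e-03  1.e-04 -1.e+00] F [ 0.14  0.24 -1.78] M [0.05 0.08 0.01] op 15.8 q [-0.    0.02  1.66  0.    1.46 -2.35]
turn(tool rotvec) [-0.0014  0.0015 -0.001 ] then shift mm in new axes [-1.7 -0.  35.8]
```

View pics/d8.png

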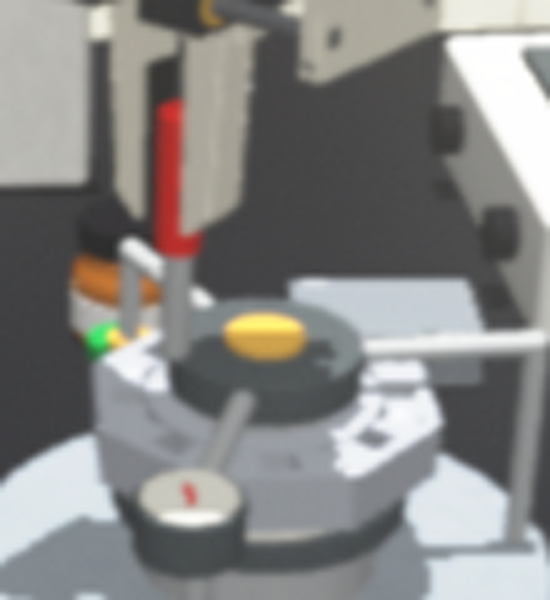

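The next socket shows at (173,440) in the crop, a bit left of where I expected it. I'll compare predicted socket pixels for several collar angles before inserting.

```bash
python3 -c "
from h import *
S=robot.read_camera('side')
def socks(off,z,ks): return [np.round((proj(S,[.5932+.055*np.cos(np.radians(off+45*k)),.0895+.055*np.sin(np.radians(off+45*k)),z])-[310,150])*5,0).tolist() for k in ks]
print('init',socks(-.5,.092,(5,6,7)))
for off in(-3,-.5,2): print(off,socks(off,.088,(4,5,6,7)))
g=cv2.imread('pics/side0.png');cv2.imwrite('pics/d9.png',np.hstack([crop(g,310,190,100,70,4),crop(S['frame'],310,190,100,70,4)]))"
```

```text
init [[174.0, 434.0], [278.0, 453.0], [371.0, 430.0]]
-3 [[126.0, 393.0], [169.0, 441.0], [271.0, 462.0], [367.0, 441.0]]
-0.5 [[126.0, 396.0], [174.0, 443.0], [277.0, 462.0], [371.0, 438.0]]
2 [[127.0, 399.0], [179.0, 445.0], [284.0, 461.0], [374.0, 436.0]]
```

View pics/d9.png

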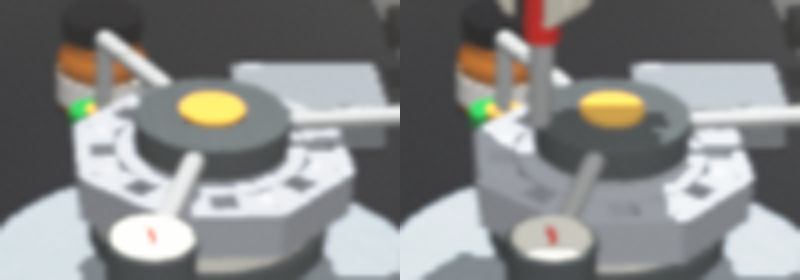

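The sockets sit within about 0.5–1° of the initial pattern and roughly 3.5 mm lower, so I'll insert at the first position again.

step_arm(
  targets=[
    {"tx": -1.7, "ty": 0, "tz": 18, "ax": 0, "ay": 0, "az": 0, "grip": 255},
    {"tx": 0, "ty": 0, "tz": 16, "ax": 0, "ay": 0, "az": 0, "grip": 255},
    {"tx": 0, "ty": 0, "tz": 3, "ax": 0, "ay": 0, "az": 0, "grip": 255},
    {"tx": 0, "ty": 0, "tz": 2, "ax": 0, "ay": 0, "az": 0, "grip": 255},
    {"tx": 0, "ty": 0, "tz": 2, "ax": 0, "ay": 0, "az": 0, "grip": 255},
    {"tx": 0, "ty": 0, "tz": 0, "ax": 0, "ay": 0, "az": 0, "grip": 255},
  ],
)

```text
t: 14.25
tool_pos: [0.553, 0.0506, 0.1588]
orientation: [-1.191, 2.906, -0.001]
force: [-0.8, 0.3, -1.2]
opening: 0.0166
```

```bash
python3 -c "
from h import *
pol()"
```

```text
t 14.25 pos [553.   50.6 158.8] yaw_y 134.55 zaxis [ 1.1e-03 -5.0e-04 -1.0e+00] F [-0.76  0.32 -1.18] M [ 0.02  0.04 -0.01] op 16.6 q [-0.    0.06  1.7  -0.    1.38 -2.35]
theta 224.0 r 55.95  F tool(rad out, cw, down) [0.31 0.76 1.18]  yaw+90=224.6
```

step_arm(
  targets=[
    {"tx": 0, "ty": 0, "tz": 2, "ax": 0, "ay": 0, "az": 0, "grip": 255},
    {"tx": 0, "ty": 0, "tz": 2, "ax": 0, "ay": 0, "az": 0, "grip": 255},
    {"tx": 0, "ty": 0, "tz": 0, "ax": 0, "ay": 0, "az": 0, "grip": 255},
  ],
)

```text
t: 14.55
tool_pos: [0.5529, 0.0505, 0.1544]
orientation: [-1.191, 2.907, -0.001]
force: [0.6, -0.3, -1.6]
opening: 0.0162
```

```bash
python3 -c "
from h import *
pol()"
```

```text
t 14.55 pos [552.9  50.5 154.4] yaw_y 134.55 zaxis [ 9.e-04 -6.e-04 -1.e+00] F [ 0.55 -0.34 -1.56] M [ 0.05 -0.09  0.01] op 16.2 q [-0.    0.06  1.71 -0.    1.37 -2.35]
theta 224.1 r 56.09  F tool(rad out, cw, down) [-0.15 -0.63  1.56]  yaw+90=224.6
```

It's in, with no contact force. I'll go deeper and turn; contact could come after roughly 25° to 77° more.

step_arm(
  targets=[
    {"tx": 0, "ty": 0, "tz": 2, "ax": 0, "ay": 0, "az": 0, "grip": 255},
    {"tx": 0, "ty": 0, "tz": 2, "ax": 0, "ay": 0, "az": 0, "grip": 255},
    {"tx": 0, "ty": 0, "tz": 2, "ax": 0, "ay": 0, "az": 0.026, "grip": 255},
    {"tx": 0, "ty": 2.9, "tz": 0.13, "ax": 0, "ay": 0, "az": 0.0524, "grip": 255},
    {"tx": 0, "ty": 2.9, "tz": 0.13, "ax": 0, "ay": 0, "az": 0.0524, "grip": 255},
    {"tx": 0, "ty": 2.9, "tz": 0.13, "ax": 0, "ay": 0, "az": 0.0524, "grip": 255},
    {"tx": 0, "ty": 2.9, "tz": 0.13, "ax": 0, "ay": 0, "az": 0.0524, "grip": 255},
    {"tx": 0, "ty": 2.9, "tz": 0.13, "ax": 0, "ay": 0, "az": 0.0524, "grip": 255},
    {"tx": 0, "ty": 2.9, "tz": 0.13, "ax": 0, "ay": 0, "az": 0.0524, "grip": 255},
  ],
)

```text
t: 15.45
tool_pos: [0.5432, 0.0643, 0.1477]
orientation: [-0.675, 3.067, -0.002]
force: [2.5, -2.8, -2.2]
opening: 0.0163
```

```bash
python3 -c "
from h import *
pol()"
```

```text
t 15.45 pos [543.2  64.3 147.7] yaw_y 114.84 zaxis [ 0.0017 -0.0012 -1.    ] F [ 2.52 -2.81 -2.24] M [-0.33 -0.52  0.02] op 16.3 q [ 0.02  0.04  1.74 -0.    1.36 -1.98]
theta 206.7 r 56.02  F tool(rad out, cw, down) [-1.11 -3.61  2.25]  yaw+90=204.8
```

step_arm(
  targets=[
    {"tx": -0.3, "ty": 0.97, "tz": 0.04, "ax": 0, "ay": 0, "az": 0.0, "grip": 255},
    {"tx": 0, "ty": 0.97, "tz": 0.04, "ax": 0, "ay": 0, "az": 0.01745, "grip": 255},
    {"tx": 0, "ty": 0.97, "tz": 0.04, "ax": 0, "ay": 0, "az": 0.01745, "grip": 255},
    {"tx": 0, "ty": 0.97, "tz": 0.04, "ax": 0, "ay": 0, "az": 0.01745, "grip": 255},
  ],
)

```text
t: 15.85
tool_pos: [0.5416, 0.0682, 0.1476]
orientation: [-0.599, 3.083, -0.001]
force: [2.0, -1.0, -2.4]
opening: 0.0163
```

```bash
python3 -c "
from h import *
pol()"
```

```text
t 15.85 pos [541.6  68.2 147.6] yaw_y 111.98 zaxis [ 1.e-03 -7.e-04 -1.e+00] F [ 1.96 -1.01 -2.4 ] M [-0.36 -0.43 -0.03] op 16.3 q [ 0.03  0.04  1.74 -0.    1.36 -1.92]
theta 202.4 r 55.85  F tool(rad out, cw, down) [-1.44 -1.67  2.4 ]  yaw+90=202.0
```

step_arm(
  targets=[
    {"tx": 0, "ty": 0.97, "tz": 0.04, "ax": 0, "ay": 0, "az": 0.01745, "grip": 255},
    {"tx": 0, "ty": 0.97, "tz": 0.04, "ax": 0, "ay": 0, "az": 0.01745, "grip": 255},
    {"tx": 0, "ty": 0.97, "tz": 0.04, "ax": 0, "ay": 0, "az": 0.01745, "grip": 255},
  ],
)

```text
t: 16.15
tool_pos: [0.5405, 0.0711, 0.1475]
orientation: [-0.518, 3.098, -0.001]
force: [2.2, -2.1, -1.3]
opening: 0.0164
```

```bash
python3 -c "
from h import *
pol()"
```

```text
t 16.15 pos [540.5  71.1 147.5] yaw_y 108.98 zaxis [ 9.e-04 -6.e-04 -1.e+00] F [ 2.24 -2.06 -1.31] M [-0.34 -0.5   0.01] op 16.4 q [ 0.04  0.04  1.74 -0.    1.36 -1.86]
theta 199.3 r 55.87  F tool(rad out, cw, down) [-1.45 -2.68  1.31]  yaw+90=199.0
```

step_arm(
  targets=[
    {"tx": -0.2, "ty": 0.97, "tz": 0.04, "ax": 0, "ay": 0, "az": 0.01745, "grip": 255},
    {"tx": 0, "ty": 0.97, "tz": 0.04, "ax": 0, "ay": 0, "az": 0.01745, "grip": 255},
    {"tx": 0, "ty": 0.97, "tz": 0.04, "ax": 0, "ay": 0, "az": 0.01745, "grip": 255},
  ],
)

```text
t: 16.45
tool_pos: [0.5397, 0.0739, 0.1473]
orientation: [-0.436, 3.11, -0.001]
force: [1.4, -1.5, -3.1]
opening: 0.0162
```

```bash
python3 -c "
from h import *
pol()"
```

```text
t 16.45 pos [539.7  73.9 147.3] yaw_y 105.98 zaxis [ 7.e-04 -6.e-04 -1.e+00] F [ 1.41 -1.52 -3.08] M [-0.39 -0.28  0.01] op 16.2 q [ 0.04  0.04  1.74 -0.    1.36 -1.81]
theta 196.2 r 55.75  F tool(rad out, cw, down) [-0.93 -1.85  3.08]  yaw+90=196.0
```

step_arm(
  targets=[
    {"tx": 0, "ty": 0.97, "tz": 0.04, "ax": 0, "ay": 0, "az": 0.01745, "grip": 255},
    {"tx": 0, "ty": 0.97, "tz": 0.04, "ax": 0, "ay": 0, "az": 0.01745, "grip": 255},
    {"tx": 0, "ty": 0.97, "tz": 0.04, "ax": 0, "ay": 0, "az": 0.01745, "grip": 255},
  ],
)

```text
t: 16.75
tool_pos: [0.539, 0.0767, 0.1472]
orientation: [-0.355, 3.121, -0.001]
force: [2.5, -2.1, -0.9]
opening: 0.0163
```

```bash
python3 -c "
from h import *
pol()"
```

```text
t 16.75 pos [539.   76.7 147.2] yaw_y 102.97 zaxis [ 8.e-04 -5.e-04 -1.e+00] F [ 2.49 -2.06 -0.88] M [-0.43 -0.4   0.03] op 16.3 q [ 0.05  0.04  1.75 -0.    1.36 -1.75]
theta 193.2 r 55.72  F tool(rad out, cw, down) [-1.96 -2.57  0.89]  yaw+90=193.0
```

step_arm(
  targets=[
    {"tx": -0.3, "ty": 0.97, "tz": 0.04, "ax": 0, "ay": 0, "az": 0.01745, "grip": 255},
    {"tx": 0, "ty": 0.97, "tz": 0.04, "ax": 0, "ay": 0, "az": 0.01745, "grip": 255},
    {"tx": 0, "ty": 0.97, "tz": 0.04, "ax": 0, "ay": 0, "az": 0.01745, "grip": 255},
  ],
)

```text
t: 17.05
tool_pos: [0.5386, 0.0796, 0.1471]
orientation: [-0.273, 3.129, -0.001]
force: [0.9, -2.5, -2.6]
opening: 0.0161
```

```bash
python3 -c "
from h import *
pol()"
```

```text
t 17.05 pos [538.6  79.6 147.1] yaw_y 99.98 zaxis [ 6.e-04 -6.e-04 -1.e+00] F [ 0.94 -2.51 -2.62] M [-0.46 -0.25  0.01] op 16.1 q [ 0.05  0.04  1.75 -0.    1.36 -1.69]
theta 190.2 r 55.53  F tool(rad out, cw, down) [-0.49 -2.63  2.62]  yaw+90=190.0
```

step_arm(
  targets=[
    {"tx": 0, "ty": 0.97, "tz": 0.04, "ax": 0, "ay": 0, "az": 0.01745, "grip": 255},
    {"tx": 0, "ty": 0.97, "tz": 0.04, "ax": 0, "ay": 0, "az": 0.01745, "grip": 255},
    {"tx": 0, "ty": 0.97, "tz": 0.04, "ax": 0, "ay": 0, "az": 0.01745, "grip": 255},
  ],
)

```text
t: 17.35
tool_pos: [0.5382, 0.0825, 0.1469]
orientation: [-0.191, 3.135, -0.001]
force: [0.8, -2.3, -1.7]
opening: 0.0162
```

```bash
python3 -c "
from h import *
pol()"
```

```text
t 17.35 pos [538.2  82.5 146.9] yaw_y 96.98 zaxis [ 8.e-04 -5.e-04 -1.e+00] F [ 0.8  -2.33 -1.68] M [-0.45 -0.13  0.01] op 16.2 q [ 0.06  0.04  1.75 -0.    1.36 -1.63]
theta 187.2 r 55.47  F tool(rad out, cw, down) [-0.51 -2.41  1.69]  yaw+90=187.0
```

step_arm(
  targets=[
    {"tx": 0, "ty": 0.97, "tz": 0.04, "ax": 0, "ay": 0, "az": 0.01745, "grip": 255},
    {"tx": 0, "ty": 0.97, "tz": 0.04, "ax": 0, "ay": 0, "az": 0.01745, "grip": 255},
    {"tx": 0, "ty": 0.97, "tz": 0.04, "ax": 0, "ay": 0, "az": 0.01745, "grip": 255},
  ],
)

```text
t: 17.65
tool_pos: [0.5379, 0.0854, 0.1468]
orientation: [-0.109, 3.139, -0.001]
force: [1.2, -2.8, -2.5]
opening: 0.0161
```

```bash
python3 -c "
from h import *
pol()"
```

```text
t 17.65 pos [537.9  85.4 146.8] yaw_y 93.98 zaxis [ 8.e-04 -6.e-04 -1.e+00] F [ 1.22 -2.78 -2.53] M [-0.48 -0.15 -0.02] op 16.1 q [ 0.06  0.04  1.75 -0.    1.36 -1.58]
theta 184.2 r 55.47  F tool(rad out, cw, down) [-1.02 -2.86  2.53]  yaw+90=184.0
```

step_arm(
  targets=[
    {"tx": 0, "ty": 0.97, "tz": 0.04, "ax": 0, "ay": 0, "az": 0.01745, "grip": 255},
    {"tx": 0, "ty": 0.97, "tz": 0.04, "ax": 0, "ay": 0, "az": 0.01745, "grip": 255},
    {"tx": 0, "ty": 0.97, "tz": 0.04, "ax": 0, "ay": 0, "az": 0.01745, "grip": 255},
  ],
)

```text
t: 17.95
tool_pos: [0.5378, 0.0883, 0.1467]
orientation: [-0.027, 3.141, -0.001]
force: [0.8, -2.7, -2.8]
opening: 0.0162
```

```bash
python3 -c "
from h import *
pol()"
```

```text
t 17.95 pos [537.8  88.3 146.7] yaw_y 90.98 zaxis [ 9.e-04 -6.e-04 -1.e+00] F [ 0.78 -2.73 -2.75] M [-0.53 -0.27 -0.02] op 16.2 q [ 0.07  0.04  1.74 -0.    1.36 -1.52]
theta 181.2 r 55.43  F tool(rad out, cw, down) [-0.73 -2.74  2.75]  yaw+90=181.0
```

step_arm(
  targets=[
    {"tx": 0, "ty": 0.97, "tz": 0.04, "ax": 0, "ay": 0, "az": 0.01745, "grip": 255},
    {"tx": 0, "ty": 0.97, "tz": 0.04, "ax": 0, "ay": 0, "az": 0.01745, "grip": 255},
    {"tx": 0, "ty": 0.97, "tz": 0.04, "ax": 0, "ay": 0, "az": 0.01745, "grip": 255},
  ],
)

```text
t: 18.25
tool_pos: [0.5378, 0.0912, 0.1466]
orientation: [0.055, 3.14, -0.001]
force: [1.3, -2.1, -2.6]
opening: 0.0161
```

```bash
python3 -c "
from h import *
pol()"
```

```text
t 18.25 pos [537.8  91.2 146.6] yaw_y 87.98 zaxis [ 9.e-04 -6.e-04 -1.e+00] F [ 1.31 -2.09 -2.62] M [-0.57 -0.24 -0.02] op 16.1 q [ 0.07  0.04  1.74 -0.    1.36 -1.46]
theta 178.2 r 55.46  F tool(rad out, cw, down) [-1.38 -2.04  2.62]  yaw+90=178.0
```

step_arm(
  targets=[
    {"tx": -0.2, "ty": 0.97, "tz": 0.04, "ax": 0, "ay": 0, "az": 0.01745, "grip": 255},
    {"tx": 0, "ty": 0.97, "tz": 0.04, "ax": 0, "ay": 0, "az": 0.01745, "grip": 255},
    {"tx": 0, "ty": 0.97, "tz": 0.04, "ax": 0, "ay": 0, "az": 0.01745, "grip": 255},
  ],
)

```text
t: 18.55
tool_pos: [0.5381, 0.0941, 0.1465]
orientation: [0.138, 3.138, -0.001]
force: [1.0, -2.4, -2.0]
opening: 0.0163
```

```bash
python3 -c "
from h import *
pol()"
```

```text
t 18.55 pos [538.1  94.1 146.5] yaw_y 84.98 zaxis [ 8.e-04 -6.e-04 -1.e+00] F [ 1.01 -2.42 -2.04] M [-0.53 -0.18 -0.01] op 16.3 q [ 0.08  0.04  1.74 -0.    1.36 -1.4 ]
theta 175.2 r 55.33  F tool(rad out, cw, down) [-1.22 -2.32  2.04]  yaw+90=175.0
```

step_arm(
  targets=[
    {"tx": 0, "ty": 0.97, "tz": 0.04, "ax": 0, "ay": 0, "az": 0.01745, "grip": 255},
    {"tx": 0, "ty": 0.97, "tz": 0.04, "ax": 0, "ay": 0, "az": 0.01745, "grip": 255},
    {"tx": 0, "ty": 0.97, "tz": 0.04, "ax": 0, "ay": 0, "az": 0.01745, "grip": 255},
  ],
)

```text
t: 18.85
tool_pos: [0.5384, 0.097, 0.1464]
orientation: [0.22, 3.133, -0.001]
force: [0.5, -2.6, -1.5]
opening: 0.0163
```

```bash
python3 -c "
from h import *
pol()"
```

```text
t 18.85 pos [538.4  97.  146.4] yaw_y 81.98 zaxis [ 8.e-04 -5.e-04 -1.e+00] F [ 0.46 -2.55 -1.51] M [-0.61 -0.12  0.  ] op 16.3 q [ 0.08  0.04  1.74 -0.    1.36 -1.35]
theta 172.2 r 55.32  F tool(rad out, cw, down) [-0.81 -2.46  1.51]  yaw+90=172.0
```

step_arm(
  targets=[
    {"tx": 0, "ty": 0.97, "tz": 0.04, "ax": 0, "ay": 0, "az": 0.01745, "grip": 255},
    {"tx": 0, "ty": 0.97, "tz": 0.04, "ax": 0, "ay": 0, "az": 0.01745, "grip": 255},
    {"tx": 0, "ty": 0.97, "tz": 0.04, "ax": 0, "ay": 0, "az": 0.01745, "grip": 255},
  ],
)

```text
t: 19.15
tool_pos: [0.5388, 0.0995, 0.1462]
orientation: [0.302, 3.126, -0.002]
force: [-0.1, -4.9, -0.8]
opening: 0.0158
```

```bash
python3 -c "
from h import *
pol()"
```

```text
t 19.15 pos [538.8  99.5 146.2] yaw_y 78.98 zaxis [ 6.0e-04 -1.2e-03 -1.0e+00] F [-0.15 -4.88 -0.78] M [-1.15 -0.01 -0.03] op 15.8 q [ 0.09  0.05  1.74 -0.    1.36 -1.29]
theta 169.5 r 55.33  F tool(rad out, cw, down) [-0.79 -4.82  0.79]  yaw+90=169.0
```

The force is rising: tangential 4.8 N against about 2.4 N free. I'll go on in small steps.

step_arm(
  targets=[
    {"tx": 0, "ty": 0.48, "tz": 0.02, "ax": 0, "ay": 0, "az": 0.0087, "grip": 255},
    {"tx": 0, "ty": 0, "tz": 0, "ax": 0, "ay": 0, "az": 0, "grip": 255},
  ],
)

```text
t: 19.35
tool_pos: [0.5389, 0.0998, 0.1462]
orientation: [0.314, 3.125, -0.002]
force: [-0.4, -5.2, -1.6]
opening: 0.0162
```

```bash
python3 -c "
from h import *
pol()"
```

```text
t 19.35 pos [538.9  99.8 146.2] yaw_y 78.51 zaxis [ 5.0e-04 -1.5e-03 -1.0e+00] F [-0.37 -5.2  -1.61] M [-1.27  0.01 -0.03] op 16.2 q [ 0.09  0.05  1.74 -0.    1.36 -1.28]
theta 169.3 r 55.32  F tool(rad out, cw, down) [-0.67 -5.17  1.62]  yaw+90=168.5
```

step_arm(
  targets=[
    {"tx": 0, "ty": 0.5, "tz": 0.02, "ax": 0, "ay": 0, "az": 0.0087, "grip": 255},
    {"tx": 0, "ty": 0.5, "tz": 0.02, "ax": 0, "ay": 0, "az": 0.0087, "grip": 255},
    {"tx": 0, "ty": 0, "tz": 0, "ax": 0, "ay": 0, "az": 0, "grip": 255},
  ],
)

```text
t: 19.65
tool_pos: [0.539, 0.1005, 0.1462]
orientation: [0.342, 3.122, -0.003]
force: [-1.7, -6.0, -1.7]
opening: 0.0167
```

```bash
python3 -c "
from h import *
pol()"
```

```text
t 19.65 pos [539.  100.5 146.2] yaw_y 77.5 zaxis [ 3.e-04 -2.e-03 -1.e+00] F [-1.73 -6.03 -1.73] M [-1.53  0.25 -0.03] op 16.7 q [ 0.09  0.05  1.73 -0.    1.36 -1.26]
theta 168.6 r 55.33  F tool(rad out, cw, down) [ 0.39 -6.26  1.74]  yaw+90=167.5
```

step_arm(
  targets=[
    {"tx": 0, "ty": 0.5, "tz": 0.02, "ax": 0, "ay": 0, "az": 0.0087, "grip": 255},
    {"tx": 0, "ty": 0.5, "tz": 0.02, "ax": 0, "ay": 0, "az": 0.0087, "grip": 255},
    {"tx": 0, "ty": 0, "tz": 0, "ax": 0, "ay": 0, "az": 0, "grip": 255},
  ],
)

```text
t: 19.95
tool_pos: [0.5391, 0.1011, 0.1462]
orientation: [0.369, 3.12, -0.004]
force: [-1.4, -7.6, 0.9]
opening: 0.0162
```

```bash
python3 -c "
from h import *
pol()"
```

```text
t 19.95 pos [539.1 101.1 146.2] yaw_y 76.5 zaxis [-0.     -0.0026 -1.    ] F [-1.4  -7.57  0.85] M [-1.96  0.38  0.01] op 16.2 q [ 0.09  0.05  1.73 -0.    1.36 -1.24]
theta 167.9 r 55.35  F tool(rad out, cw, down) [-0.41 -7.69 -0.83]  yaw+90=166.5
```

step_arm(
  targets=[
    {"tx": 0, "ty": 0.3, "tz": 0, "ax": 0, "ay": 0, "az": 0.005, "grip": 255},
    {"tx": 0, "ty": 0, "tz": 0, "ax": 0, "ay": 0, "az": 0, "grip": 255},
  ],
)

```text
t: 20.15
tool_pos: [0.5391, 0.1011, 0.1462]
orientation: [0.377, 3.119, -0.005]
force: [-1.8, -9.5, 0.4]
opening: 0.0165
```

```bash
python3 -c "
from h import *
pol();robot.read_camera('side');pol();robot.read_camera('side');pol()"
```

```text
t 20.15 pos [539.1 101.1 146.2] yaw_y 76.22 zaxis [-2.e-04 -3.e-03 -1.e+00] F [-1.81 -9.48  0.39] M [-2.02  0.43 -0.03] op 16.5 q [ 0.09  0.05  1.73 -0.    1.36 -1.24]
theta 167.8 r 55.33  F tool(rad out, cw, down) [-0.5  -9.64 -0.37]  yaw+90=166.2
t 20.2 pos [539.1 101.2 146.2] yaw_y 76.22 zaxis [-1.e-04 -3.e-03 -1.e+00] F [-2.05 -9.2  -0.02] M [-2.1   0.41 -0.01] op 16.1 q [ 0.09  0.05  1.73 -0.    1.36 -1.24]
theta 167.8 r 55.33  F tool(rad out, cw, down) [-0.2  -9.42  0.04]  yaw+90=166.2
t 20.25 pos [539.1 101.2 146.2] yaw_y 76.23 zaxis [-1.0e-04 -2.9e-03 -1.0e+00] F [-2.43 -9.4   1.5 ] M [-2.15  0.41 -0.02] op 16.5 q [ 0.09  0.05  1.73 -0.    1.36 -1.24]
theta 167.8 r 55.34  F tool(rad out, cw, down) [ 0.12 -9.72 -1.47]  yaw+90=166.2
```

Snug: the tangential force is about 9.5 N, so 6.5–7 N above free. I'll unload the bar.

step_arm(
  targets=[
    {"tx": 0, "ty": -0.9, "tz": 0, "ax": 0, "ay": 0, "az": 0, "grip": 255},
    {"tx": 0, "ty": -0.9, "tz": 0, "ax": 0, "ay": 0, "az": 0, "grip": 255},
    {"tx": 0, "ty": 0, "tz": 0, "ax": 0, "ay": 0, "az": 0, "grip": 255},
  ],
)

```text
t: 20.55
tool_pos: [0.539, 0.1006, 0.1462]
orientation: [0.376, 3.118, -0.001]
force: [-0.3, -3.8, -0.5]
opening: 0.0159
```

```bash
python3 -c "
from h import *
pol()"
```

```text
t 20.55 pos [539.  100.6 146.2] yaw_y 76.25 zaxis [ 7.e-04 -7.e-04 -1.e+00] F [-0.33 -3.85 -0.48] M [-0.98  0.09  0.02] op 15.9 q [ 0.09  0.05  1.74 -0.    1.36 -1.24]
theta 168.4 r 55.37  F tool(rad out, cw, down) [-0.59 -3.81  0.49]  yaw+90=166.3
```

step_arm(
  targets=[
    {"tx": 0, "ty": -1.0, "tz": 0, "ax": 0, "ay": 0, "az": 0, "grip": 255},
    {"tx": 0, "ty": -0.6, "tz": 0, "ax": 0, "ay": 0, "az": 0, "grip": 255},
    {"tx": 0, "ty": 0, "tz": 0, "ax": 0, "ay": 0, "az": 0, "grip": 255},
  ],
)

```text
t: 20.85
tool_pos: [0.5386, 0.0997, 0.1462]
orientation: [0.375, 3.118, 0.001]
force: [0.6, 0.7, -1.3]
opening: 0.0162
```

```bash
python3 -c "
from h import *
pol()"
```

```text
t 20.85 pos [538.6  99.7 146.2] yaw_y 76.29 zaxis [ 9.e-04  3.e-04 -1.e+00] F [ 0.58  0.73 -1.34] M [ 0.04 -0.   -0.03] op 16.2 q [ 0.09  0.05  1.74  0.    1.36 -1.24]
theta 169.4 r 55.53  F tool(rad out, cw, down) [-0.39  0.84  1.34]  yaw+90=166.3
```

The bar is free in the socket. I'll lift it and carry it to the holder.

step_arm(
  targets=[
    {"tx": 0, "ty": 0, "tz": -6, "ax": 0, "ay": 0, "az": 0, "grip": 255},
    {"tx": 0, "ty": 0, "tz": -15, "ax": 0, "ay": 0, "az": 0, "grip": 255},
    {"tx": 0, "ty": 0, "tz": -25, "ax": 0, "ay": 0, "az": 0, "grip": 255},
    {"tx": 0, "ty": 0, "tz": -20, "ax": 0, "ay": 0, "az": 0, "grip": 255},
    {"tx": 0, "ty": -20, "tz": 0, "ax": 0, "ay": 0, "az": 0, "grip": 255},
    {"tx": -2, "ty": -40, "tz": 0, "ax": 0, "ay": 0, "az": 0, "grip": 255},
    {"tx": -2, "ty": -42, "tz": 0, "ax": 0, "ay": 0, "az": 0, "grip": 255},
    {"tx": -2, "ty": -42, "tz": 0, "ax": 0, "ay": 0, "az": 0, "grip": 255},
    {"tx": -2, "ty": -42, "tz": 0, "ax": 0, "ay": 0, "az": 0, "grip": 255},
    {"tx": -2, "ty": -42, "tz": 0, "ax": 0, "ay": 0, "az": 0, "grip": 255},
    {"tx": -2, "ty": -42, "tz": 0, "ax": 0, "ay": 0, "az": 0, "grip": 255},
    {"tx": -2, "ty": -42, "tz": 0, "ax": 0, "ay": 0, "az": 0, "grip": 255},
    {"tx": 0, "ty": -40, "tz": 0, "ax": 0, "ay": 0, "az": 0, "grip": 255},
    {"tx": 0, "ty": -20, "tz": 0, "ax": 0, "ay": 0, "az": 0, "grip": 255},
    {"tx": 0, "ty": 0, "tz": 0, "ax": 0, "ay": 0, "az": 0, "grip": 255},
    {"tx": 0, "ty": 0, "tz": 0, "ax": 0, "ay": 0, "az": 0, "grip": 255},
  ],
)

```text
t: 22.45
tool_pos: [0.4642, -0.2655, 0.2134]
orientation: [0.377, 3.117, -0.001]
force: [0.9, 0.9, -0.4]
opening: 0.0163
```

```bash
python3 -c "
from h import *
s,M=st();goto([.4637,-.2654,.11],76.25,s,M)
S=robot.read_camera('side');p=s['tool_pos']
print([proj(S,p+[0,0,d]).round(1) for d in(-.073,-.027,.029)], proj(S,[.4637,-.2654,.035]))
cv2.imwrite('pics/e1.png',np.hstack([crop(S['frame'],250,280,110,130,4),crop(S['frame'],310,170,110,130,4)[:,:360]]))
s,M=st();goto([.4637,-.2654,.11],76.25,s,M)"
```

```text
t 22.45 pos [ 464.2 -265.5  213.4] yaw_y 76.22 zaxis [ 1.9e-03 -6.0e-04 -1.0e+00] F [ 0.94  0.92 -0.45] M [ 0.05 -0.09 -0.01] op 16.3 q [-0.62 -0.04  1.7   0.    1.48 -1.95]
turn(tool rotvec) [-0.0001  0.002  -0.0005] then shift mm in new axes [  0.5   0.  103.4]
[array([300.8, 326.2]), array([299.9, 298.3]), array([298.8, 261.3])] [302.17209606 382.63660879]
t 22.5 pos [ 464.4 -264.9  213.1] yaw_y 76.29 zaxis [ 1.8e-03 -5.0e-04 -1.0e+00] F [ 0.15 -0.45 -1.53] M [-0.07 -0.01  0.02] op 16.0 q [-0.61 -0.04  1.7   0.    1.48 -1.95]
turn(tool rotvec) [-0.      0.0019  0.0006] then shift mm in new axes [  0.5  -0.7 103.1]
```

View pics/e1.png

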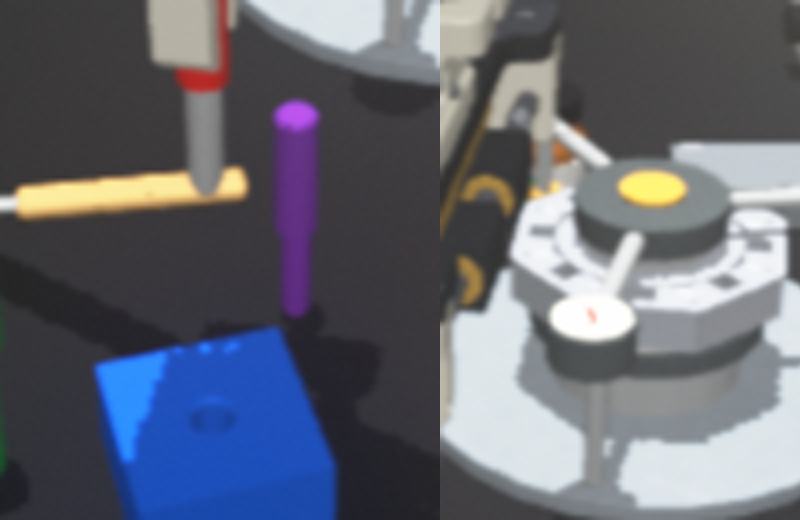

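The foot at pixel (301.5,328) and the hole at (303,384) have the same offset from their projections, so the bar is aligned with the hole. The collar now visibly sits down on the flange. Lowering the bar.

step_arm(
  targets=[
    {"tx": 0.5, "ty": -0.5, "tz": 30, "ax": 0, "ay": 0, "az": 0, "grip": 255},
    {"tx": 0, "ty": 0, "tz": 40, "ax": 0, "ay": 0, "az": 0, "grip": 255},
    {"tx": 0, "ty": 0, "tz": 25, "ax": 0, "ay": 0, "az": 0, "grip": 255},
    {"tx": 0, "ty": 0, "tz": 6, "ax": 0, "ay": 0, "az": 0, "grip": 255},
    {"tx": 0, "ty": 0, "tz": 3, "ax": 0, "ay": 0, "az": 0, "grip": 255},
    {"tx": 0, "ty": 0, "tz": 2, "ax": 0, "ay": 0, "az": 0, "grip": 255},
    {"tx": 0, "ty": 0, "tz": 0, "ax": 0, "ay": 0, "az": 0, "grip": 255},
  ],
)

```text
t: 23.2
tool_pos: [0.4645, -0.2663, 0.108]
orientation: [0.374, 3.116, -0.003]
force: [0.0, -0.3, -1.9]
opening: 0.0163
```

```bash
python3 -c "
from h import *
st()"
```

```text
t 23.2 pos [ 464.5 -266.3  108. ] yaw_y 76.31 zaxis [ 0.003 -0.002 -1.   ] F [ 0.03 -0.28 -1.95] M [ 0.06 -0.01 -0.01] op 16.3 q [-0.62  0.05  1.81  0.    1.28 -1.95]
```

step_arm(
  targets=[
    {"tx": 0, "ty": 0, "tz": 0, "ax": 0, "ay": 0, "az": 0, "grip": 255},
  ],
)

```text
t: 23.3
tool_pos: [0.4643, -0.2664, 0.1078]
orientation: [0.375, 3.116, -0.002]
force: [0.7, -0.8, -0.6]
opening: 0.0159
```

```bash
python3 -c "
from h import *
s,M=st();goto([.4637,-.2653,.083],76.25,s,M)"
```

```text
t 23.3 pos [ 464.3 -266.4  107.8] yaw_y 76.29 zaxis [ 0.0027 -0.0019 -1.    ] F [ 0.68 -0.78 -0.56] M [ 0.03 -0.    0.02] op 15.9 q [-0.62  0.05  1.81  0.    1.28 -1.95]
turn(tool rotvec) [-0.0012  0.0031  0.0007] then shift mm in new axes [ 0.8  0.9 24.8]
```

step_arm(
  targets=[
    {"tx": 0.7, "ty": 0.9, "tz": 0, "ax": -0.001, "ay": 0.003, "az": 0, "grip": 255},
    {"tx": 0, "ty": 0, "tz": 2, "ax": 0, "ay": 0, "az": 0, "grip": 255},
    {"tx": 0, "ty": 0, "tz": 2, "ax": 0, "ay": 0, "az": 0, "grip": 255},
    {"tx": 0, "ty": 0, "tz": 2, "ax": 0, "ay": 0, "az": 0, "grip": 255},
    {"tx": 0, "ty": 0, "tz": 0, "ax": 0, "ay": 0, "az": 0, "grip": 255},
  ],
)

```text
t: 23.8
tool_pos: [0.463, -0.2649, 0.1]
orientation: [-0.375, -3.117, -0.001]
force: [0.8, -1.5, -1.6]
opening: 0.0162
```

```bash
python3 -c "
from h import *
s,M=st();goto([.4637,-.2653,.083],76.25,s,M)"
```

```text
t 23.8 pos [ 463.  -264.9  100. ] yaw_y 76.28 zaxis [-0.0017  0.001  -1.    ] F [ 0.84 -1.49 -1.56] M [-0.21 -0.24 -0.  ] op 16.2 q [-0.62  0.06  1.81 -0.    1.27 -1.95]
turn(tool rotvec) [ 0.0006 -0.0019  0.0005] then shift mm in new axes [-0.8 -0.2 17. ]
```

step_arm(
  targets=[
    {"tx": -0.6, "ty": -0.4, "tz": 2, "ax": 0, "ay": 0, "az": 0, "grip": 255},
    {"tx": 0, "ty": 0, "tz": 4, "ax": 0, "ay": 0, "az": 0, "grip": 255},
    {"tx": 0, "ty": 0, "tz": 4, "ax": 0, "ay": 0, "az": 0, "grip": 255},
    {"tx": 0, "ty": 0, "tz": 3, "ax": 0, "ay": 0, "az": 0, "grip": 255},
    {"tx": 0, "ty": 0, "tz": 2, "ax": 0, "ay": 0, "az": 0, "grip": 255},
    {"tx": 0, "ty": 0, "tz": 0, "ax": 0, "ay": 0, "az": 0, "grip": 255},
  ],
)

```text
t: 24.4
tool_pos: [0.4632, -0.2652, 0.0848]
orientation: [-0.375, -3.117, -0.002]
force: [-0.7, -0.3, -0.9]
opening: 0.0165
```

```bash
python3 -c "
from h import *
s,M=st();goto([.4637,-.2653,.083],76.25,s,M)"
```

```text
t 24.4 pos [ 463.2 -265.2   84.8] yaw_y 76.28 zaxis [-0.0023  0.0015 -1.    ] F [-0.68 -0.32 -0.94] M [ 0.03  0.01 -0.05] op 16.5 q [-0.62  0.08  1.82 -0.    1.24 -1.95]
turn(tool rotvec) [ 0.0009 -0.0026  0.0006] then shift mm in new axes [-0.5  0.   1.8]
```

step_arm(
  targets=[
    {"tx": 0, "ty": 0, "tz": 0.7, "ax": 0, "ay": 0, "az": 0, "grip": 255},
    {"tx": 0, "ty": 0, "tz": 0.7, "ax": 0, "ay": 0, "az": 0, "grip": 255},
    {"tx": 0, "ty": 0, "tz": 0.4, "ax": 0, "ay": 0, "az": 0, "grip": 255},
    {"tx": 0, "ty": 0, "tz": 0, "ax": 0, "ay": 0, "az": 0, "grip": 255},
  ],
)

```text
t: 24.8
tool_pos: [0.4634, -0.2653, 0.0835]
orientation: [-0.375, -3.117, -0.002]
force: [0.4, 0.5, -1.6]
opening: 0.0163
```

```bash
python3 -c "
from h import *
s,M=st()"
```

```text
t 24.8 pos [ 463.4 -265.3   83.5] yaw_y 76.28 zaxis [-0.0019  0.0012 -1.    ] F [ 0.41  0.47 -1.56] M [0.03 0.04 0.01] op 16.3 q [-0.62  0.08  1.82 -0.    1.24 -1.95]
```

The foot is at the bottom within about 1 mm and there is no side force. Releasing.

step_arm(
  targets=[
    {"tx": 0, "ty": 0, "tz": 0.4, "ax": 0, "ay": 0, "az": 0, "grip": 255},
    {"tx": 0, "ty": 0, "tz": 0, "ax": 0, "ay": 0, "az": 0, "grip": 100},
    {"tx": 0, "ty": 0, "tz": 0, "ax": 0, "ay": 0, "az": 0, "grip": 100},
    {"tx": 0, "ty": 0, "tz": 0, "ax": 0, "ay": 0, "az": 0, "grip": 100},
    {"tx": 0, "ty": 0, "tz": 0, "ax": 0, "ay": 0, "az": 0, "grip": 100},
    {"tx": 0, "ty": 0, "tz": 0, "ax": 0, "ay": 0, "az": 0, "grip": 100},
    {"tx": 0, "ty": 0, "tz": 0, "ax": 0, "ay": 0, "az": 0, "grip": 100},
  ],
)

```text
t: 25.5
tool_pos: [0.4634, -0.2653, 0.0831]
orientation: [-0.375, -3.117, -0.001]
force: [0.1, 0.4, -0.1]
opening: 0.0557
```

```bash
python3 -c "
from h import *
s,M=st()
S=robot.read_camera('side')
cv2.imwrite('pics/e2.png',crop(S['frame'],220,240,160,200,2.5))"
```

```text
t 25.5 pos [ 463.4 -265.3   83.1] yaw_y 76.29 zaxis [-0.0018  0.0011 -1.    ] F [ 0.14  0.37 -0.12] M [-0.08 -0.03 -0.  ] op 55.7 q [-0.62  0.08  1.82 -0.    1.24 -1.95]
```

View pics/e2.png

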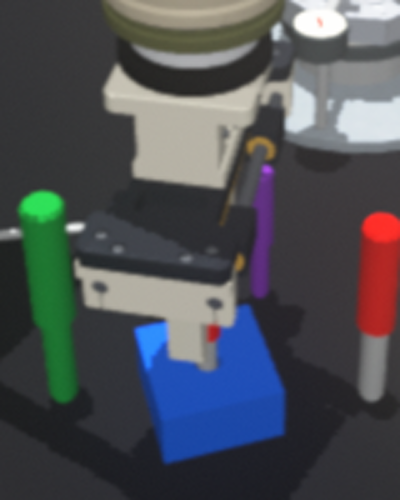

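The bar stands in the hole at (208,350) in the crop and the fingers are open. I'll retreat upward.

step_arm(
  targets=[
    {"tx": 0, "ty": 0, "tz": -15, "ax": 0, "ay": 0, "az": 0, "grip": 100},
    {"tx": 0, "ty": 0, "tz": -25, "ax": 0, "ay": 0, "az": 0, "grip": 100},
    {"tx": 0, "ty": 0, "tz": -40, "ax": 0, "ay": 0, "az": 0, "grip": 100},
    {"tx": 0, "ty": 0, "tz": -45, "ax": 0, "ay": 0, "az": 0, "grip": 100},
    {"tx": 40, "ty": 0, "tz": -20, "ax": 0, "ay": 0, "az": 0, "grip": 100},
    {"tx": 40, "ty": 0, "tz": 0, "ax": 0, "ay": 0, "az": 0, "grip": 100},
    {"tx": 0, "ty": 0, "tz": 0, "ax": 0, "ay": 0, "az": 0, "grip": 100},
    {"tx": 0, "ty": 0, "tz": 0, "ax": 0, "ay": 0, "az": 0, "grip": 100},
  ],
)

```text
t: 26.35
tool_pos: [0.3858, -0.2467, 0.2297]
orientation: [0.376, 3.119, -0.001]
force: [0.4, -0.3, -0.7]
opening: 0.0562
```

```bash
python3 -c "
from h import *
s,M=st()
S=robot.read_camera('side');T=robot.read_camera('top')
cv2.imwrite('pics/e3.png',S['frame']);cv2.imwrite('pics/e4.png',T['frame'])
g=cv2.imread('pics/side0.png')
cv2.imwrite('pics/e5.png',np.vstack([np.hstack([crop(i,295,190,135,110,2.5) for i in(g,S['frame'])]),np.hstack([crop(i,250,310,135,110,2.5) for i in(g,S['frame'])])]))"
```

```text
t 26.35 pos [ 385.8 -246.7  229.7] yaw_y 76.24 zaxis [ 2.e-04 -4.e-04 -1.e+00] F [ 0.36 -0.27 -0.72] M [-0.03 -0.03  0.  ] op 56.2 q [-0.68 -0.26  1.87 -0.    1.53 -2.01]
```

View pics/e3.png

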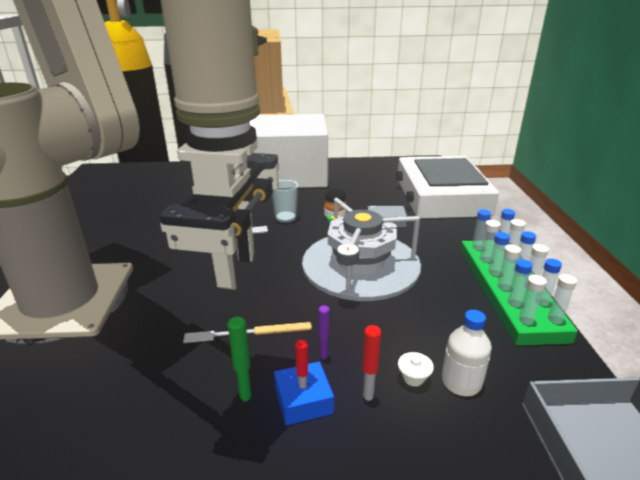

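View pics/e5.png

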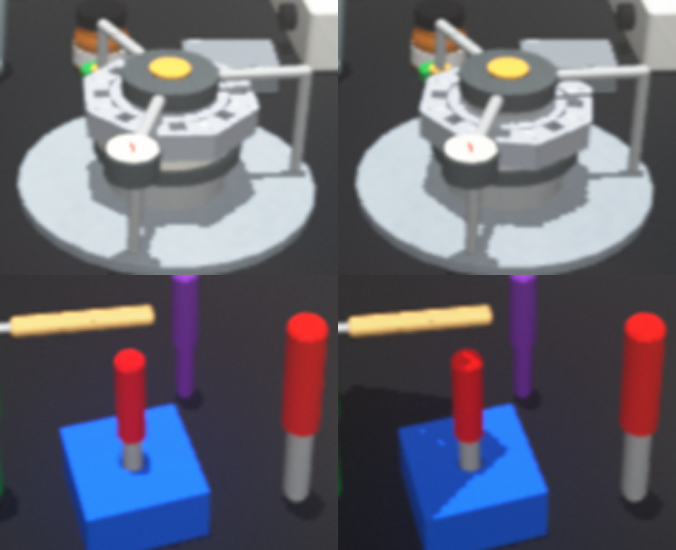

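The bar stands in the holder at the same height as at the start, at (302,358). The collar has closed the gap above the flange, and the bystanders look unmoved. Handing in.

```bash
python3 -c "
from plant import robot
print(robot.close_job())"
```

```text
the job is handed in; nothing more can be done
None
```

The vessel is closed, the bar is back in its holder and released, and I handed the job in at about 26 s of the 72 s allowed. No verdict was reported.

**What I did:** I took the small red bar from the blue holder and set it in the socket at about 224° (seen from above). I turned the collar about 90° clockwise, then moved the bar to the next socket that came round to 224° and turned about 56° more. Free turning took about 2.4 N. The force began to rise near 170° bar angle, and I stopped at about 9.5 N, which is 6.5 to 7 N extra and inside the 5 to 8 N snug range. I then unloaded the bar, lifted it out and put it back.

**Last checks:**
- **Bar:** the side picture shows it upright in its hole at the same height as at the start. By the tool height, its foot is about 25 mm below the mouth.
- **Collar:** the pictures show it visibly lower, though the seal force itself could only be judged from the turning force.
- **Surroundings:** in the side picture the bystanders are where they were, and the gripper is clear of everything.

**What went wrong on the way:** on the first carry the last joint reached its limit. That tilted the tool and moved it about 75 mm off course in free air. It touched nothing, and I straightened it before going on.

**What disagreed:** the first camera position for the socket was about 1 mm too far in, which I felt as a 3 to 5 N side force and corrected.

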